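# Unload the vacuum drying box

## Robot

A 7-joint arm with a two-finger parallel gripper is mounted at the origin on a cart in front of the work surface, level with it; the furniture and walls round the work are solid. World frame = base frame: x ahead of the robot, y to its left, z up, the work surface at z = 0. Lengths are in m, angles in degrees, forces in N, time in s.
With the tool pointing down it reaches from about 0.425 to 0.875 m from the base axis. Payload 8.4 kg.
Tool frame: the origin (TCP) lies at the very end of the fingers, on their centre line; the grasp point (between the pads) lies 19 mm behind it; z points along the fingers, y is the direction in which the jaws open and shut (so a half turn about z gives the same grasp; the last joint's range is limited). The gripper opens to 85 mm and grips with 20 to 120 N. Pads are 22 mm wide; open, the fingers measure 114 mm over their backs; the gripper's body (76 mm by 85 mm) begins 54 mm behind the grasp point. The pads swing forward as they close: fully open they stand 13 mm farther back than shut.
Start: joints at [69.316, 19.091, 2.286, 83.961, -0.768, 76.965, -3.352], TCP at [0.168, -0.628, 0.231] pointing down, gripper open.
Joint ranges: [-147.57, 147.57], [-21.85, 119.76], [-74.77, 79.35], [14.55, 137.4], [-85.83, 265.84], [4.83, 119.75], [-152.11, 152.11]. Speed limits (degrees/s): [127.2, 127.2, 159.86, 159.86, 180, 180, 180].

## Interface

Orientations are given as a 3x3 rotation matrix whose columns are the frame's x, y, z axes.
In Python, from station import bot, imaging gives the robot as it stands.
- The arm moves only by the tool step_arm, never from a script. Its argument "deltas" is a list of rows, each a list of 7 numbers: the shift along the tool's x, y, z in mm, then the turn, a rotation vector about the tool's x, y, z in degrees, then the opening, from -1 (shut) to 1 (fully open). In form: [[tx, ty, tz, ax, ay, az, fingers], ...]. A call has 1 to 20 rows; each row is the pose to reach, as a shift and turn from the pose commanded when the call began, along the tool's axes at that moment; what a row does not reach only later rows make up. A row lasts 1/12 s, in which the tool goes at most 41.7 mm and 7.16 degrees, less where a joint would pass 70% of its speed; a pose out of reach is approached as far as the arm can. A call with a gripper value outside its range is refused whole. The fingers move at their own pace and stop on an object; "newtons" is the grip in N (left out, the last holds). Time passes only in rows, so rows that repeat a pose let the fingers close. It gives the time, the measured TCP pose, the force and the opening at its end, in the units of the state.
- bot.read_state(): the state, without advancing time (a new reading comes with each control period).
- imaging.capture(name): name is "side" or "top" or "wrist"; returns the picture (384x512x3 uint8, red, green, blue); there is no depth.
- imaging.camera_model(name): a dict with "K" (3x3 intrinsics, pixels), "origin" and "rotation" of the camera in the world; the wrist camera has in their place "mount" (4x4, takes a point from camera to tool coordinates, whose origin is the TCP and whose axes are the flange's). Camera axes: x right, y down, z forward; pixel columns grow to the right and rows downward; lengths in m; the calibration is good to about 2 mm. A picture is of the moment at which its call begins: read the wrist's pose just before it. camera_model takes no time and is no camera call.
- bot.hand_in(): hands the job in, once; it reports no verdict.
The state is a dict: "clock": time; "joints": joint angles; "qd": joint speeds; "tau": joint torques, N m; "eef_pos": TCP position; "tcp_rot": TCP orientation; "ft_force": force on the tool from outside, world axes, zero at the start; "torque": the same for the moment, N m; "grip_width": finger opening in m.
Only numpy, scipy, OpenCV 4.12 (cv2) and the standard library are available. Lean on these libraries where they do the work, as an engineer would, in place of code of your own. Each camera call takes 0.05 s, during which the arm holds its last target.

## Task

The filters in the vacuum drying box are dry: open the red vent tap fully to let the air in, lift the lid off and set it down on its rim on the green mat, then unclip every filter cassette there is (squeeze its orange tab in and lift) and put them in the blue tray. Finally put the lid back on the box, fully seated, and shut the tap again. Leave the bottles and the cup behind the work as they stand.

Things in the scene. Friction and masses are not known exactly. Their poses are not given: they have to be found in the camera images.
- vacuum_box: base of the clear vacuum drying box, fixed: 108 (x) x 130 (y) mm, walls to a black seal rim 34 mm high. Origin: centre of its underside. In it a rack of three pockets in a row, centres at x +19 mm, y -44, +1, +46 mm; a seated cassette has its foot at z 10, top at z 70 mm, axes as the box's. The tray stands between box and mat, which may swap sides
- box_seat (a point): where the lid's foot point lies when the lid is fully seated: on the box's centre line, 28 mm above its underside; axes as the box's. The aluminium keeper of the vent plug rises to 25 mm above this point, 33 mm in front (-x) of it
- lid_foot (a point): loose lid, clear with grey rim, 118 (x) x 140 (y) x 57 mm, 102 with handle, 0.35 kg; point: centre of its underside. Rim overlaps the box walls by 6 mm, 1.5 mm to spare, flared to 4 mm. With the tap shut it is held down (2 mm play); it lifts off, and goes back, only with the tap beyond 1.3 rad. Lift 90 mm to clear the cassettes
- lid_handle (a point): centre of the lid's black bar handle: bar along the lid's y, 92 mm long, 12 mm thick (x), 14 mm high, 24 mm free below it; 16 mm behind (+x) the lid's centre and 88 mm above the lid's foot
- vent_tap (a joint): turn of the red vent tap, rad: 0 shut (its bar along the lid's x), 1.57 open at the stop (bar along the lid's y, in line with the hose barb). Opens anticlockwise seen from above, stays where left, takes about 0.05 N m
- tap_grip (a point): centre of the tap's red bar: 40 mm long (x of this frame, which turns with it), 10 mm thick (y), 22 mm high; 33 mm in front (-x) of the lid's centre, 83 mm above the lid's foot, on the upright turning axis
- mat_top (a point): green rubber mat, 130 (x) x 152 (y) x 3 mm, fixed; point: centre of its top. The lid stands on it with its axes parallel to the mat's
- weigh_tray: loose blue tray, 96 (x) x 146 (y) mm, walls 15 mm high and 4 mm thick, floor 4 mm thick, 0.45 kg. Origin: centre of its underside. Holds three cassettes standing side by side along its y, 42 mm apart
- cassette_a_center (a point): pale blue filter cassette a in the -y pocket; None if absent. 60 (x) x 20 (y) x 60 mm (z); point: its centre, 30 mm above its foot. Body at y -1 to +10 mm; orange tab plate on its -y side, outer face at y -10 mm, catch low on it to y -14.5 mm; steel foot y -10 (at its ends only) to +13 mm. Squeeze across y in the top 28 mm (20 mm wide, 14 squeezed) and lift straight up 25 mm or more, still squeezing, to free it; it stands upright
- cassette_b_center (a point): pale blue filter cassette b in the middle pocket; None if absent. 60 (x) x 20 (y) x 60 mm (z); point: its centre, 30 mm above its foot. Body at y -1 to +10 mm; orange tab plate on its -y side, outer face at y -10 mm, catch low on it to y -14.5 mm; steel foot y -10 (at its ends only) to +13 mm. Squeeze across y in the top 28 mm (20 mm wide, 14 squeezed) and lift straight up 25 mm or more, still squeezing, to free it; it stands upright
- cassette_c_center (a point): pale blue filter cassette c in the +y pocket; None if absent. 60 (x) x 20 (y) x 60 mm (z); point: its centre, 30 mm above its foot. Body at y -1 to +10 mm; orange tab plate on its -y side, outer face at y -10 mm, catch low on it to y -14.5 mm; steel foot y -10 (at its ends only) to +13 mm. Squeeze across y in the top 28 mm (20 mm wide, 14 squeezed) and lift straight up 25 mm or more, still squeezing, to free it; it stands upright
- cassette_a_tab (a joint): tab of cassette a, m: 0 out (latched under the pocket's keeper), 0.006 fully pushed in towards +y, free from 0.005; a spring of 2 to 5 N returns it
- cassette_b_tab (a joint): tab of cassette b, m: 0 out (latched under the pocket's keeper), 0.006 fully pushed in towards +y, free from 0.005; a spring of 2 to 5 N returns it
- cassette_c_tab (a joint): tab of cassette c, m: 0 out (latched under the pocket's keeper), 0.006 fully pushed in towards +y, free from 0.005; a spring of 2 to 5 N returns it
- stain_bottle_1: bystander: white dropper bottle with purple tip, 36 x 36 x 98 mm, origin centre of its underside; leave it standing
- stain_bottle_2: bystander: white dropper bottle with red tip, 36 x 36 x 98 mm, origin centre of its underside; leave it standing
- sample_cup_1: bystander: white sample cup with yellow lid, 58 x 58 x 70 mm, origin centre of its underside; leave it standing

How it is judged:
By the outcome, as a careful person would: the job done as asked, in the order asked, and still so for the second after the job is handed in, with the robot touching nothing.
Of cassette_a, cassette_b, cassette_c only 2 to 3 are there at a start; the rules pass over those that are not, and their reading is None.
At some moment in a run one of weigh_tray may be knocked a few centimetres aside while the robot is not near it.
Once in a run the grip may slacken for a moment while it holds something.
It also fails if it takes over 210 s, if anything falls off the work surface, if the arm or the gripper's body presses on something with over 40 N, if the wrist force passes 120 N, or if a joint passes its speed limit or range.

## Working session

There is one attempt and no reset: what is moved stays moved. The work goes in short steps, Python scripts to look and compute and a tool call to move; the robot and the scene stay as the last step left them, time stands still between calls to the robot, and variables do not carry over. Pictures are saved under pics/ and viewed, and the job is handed in when it is done.

Besides the shell and the picture viewer there is one more tool, called after ">>>" as name(argument=value, ...) on one line, values as JSON. step_arm: Moves the arm, as the interface text tells. Its arguments: {"type":"object","properties":{"deltas":{"type":"array","items":{"type":"array","items":{"type":"number"}}},"newtons":{"type":"number"}},"required":["deltas"]}

```bash
ls; mkdir -p pics
python3 - <<'E'
from station import bot, imaging
import cv2
s=bot.read_state()
for k,v in s.items(): print(k,v)
for n in ["side","top","wrist"]:
    m=imaging.camera_model(n); print(n,m)
    im=imaging.capture(n); cv2.imwrite(f"pics/{n}0.png",im[:,:,::-1])
E
```

```text
pics
clock 0.0
joints [69.3177025  19.13220742  2.28450963 84.01134441 -0.7679757  76.96444677
 -3.35145301]
qd [-0.03221125 -0.01660387 -0.03873491  0.04563941 -0.08771249 -0.00324432
  0.04803743]
tau [ 5.64004404e-04 -6.58555913e+01  1.36568740e+00 -4.05555654e+01
  1.67260162e-02  1.26730307e-02 -2.87865475e-05]
eef_pos [ 0.16807419 -0.62742605  0.23041373]
tcp_rot [[ 9.65935038e-01  2.58784142e-01 -5.20681899e-04]
 [ 2.58784644e-01 -9.65933827e-01  1.53292500e-03]
 [-1.06247578e-04 -1.61545045e-03 -9.99998690e-01]]
ft_force [0.3454887  0.00829969 0.28281642]
torque [ 0.02281035  0.00310042 -0.0410184 ]
grip_width 0.08550227791782454
side {'K': array([[409.75023489,   0.        , 245.91653067],
       [  0.        , 409.75023489, 193.02233251],
       [  0.        ,   0.        ,   1.        ]]), 'origin': array([ 0.25118151, -0.48691539,  0.53294001]), 'rotation': array([[ 0.91710174, -0.21541218,  0.33544298],
       [-0.39864578, -0.49039974,  0.77497719],
       [-0.00243837, -0.84445585, -0.53561961]])}
top {'K': array([[350.26390451,   0.        , 252.75293325],
       [  0.        , 350.26390451, 187.71742447],
       [  0.        ,   0.        ,   1.        ]]), 'origin': array([0.45267605, 0.17421764, 0.94881529]), 'rotation': array([[-0.01568489, -0.99386612,  0.10947198],
       [-0.99984867,  0.01641409,  0.00576305],
       [-0.00752458, -0.10936502, -0.99397317]])}
wrist {'K': array([[339.3542228 ,   0.        , 260.02130455],
       [  0.        , 339.3542228 , 194.90667602],
       [  0.        ,   0.        ,   1.        ]]), 'mount': array([[ 6.35054631e-05, -9.58545563e-01, -2.84939292e-01,
         7.25353199e-02],
       [ 9.99999921e-01,  1.72875413e-04, -3.58685184e-04,
         4.73002631e-04],
       [ 3.93075089e-04, -2.84939246e-01,  9.58545498e-01,
        -1.41993993e-01],
       [ 0.00000000e+00,  0.00000000e+00,  0.00000000e+00,
         1.00000000e+00]])}
```

View pics/top0.png

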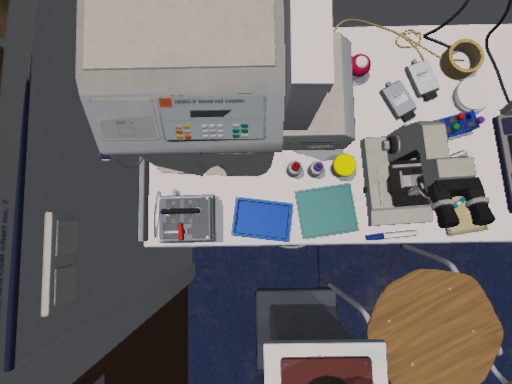

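View pics/side0.png

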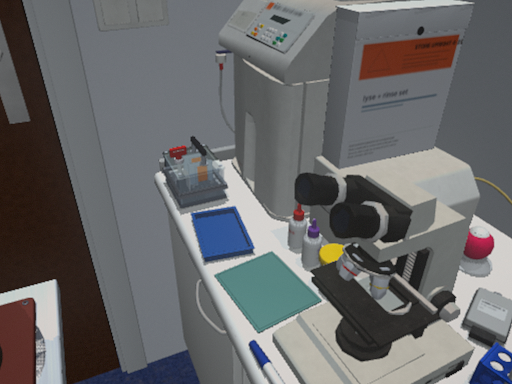

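```bash
cat > h.py <<'E'
import numpy as np, cv2
from station import bot, imaging
def cam(n, s=None):
    m=imaging.camera_model(n)
    if n!='wrist': return m['K'],m['origin'],m['rotation']
    M=m['mount']; R=np.array(s['tcp_rot']); p=np.array(s['eef_pos'])
    return m['K'], p+R@M[:3,3], R@M[:3,:3]
def ray(c,px):
    K,o,R=c; d=R@np.linalg.inv(K)@np.array([px[0],px[1],1.]); return o,d/np.linalg.norm(d)
def onz(c,px,z):
    o,d=ray(c,px); return o+d*(z-o[2])/d[2]
def proj(c,P):
    K,o,R=c; q=K@(R.T@(np.array(P)-o)); return q[:2]/q[2]
def snap(n,f,scale=1,crop=None):
    s=bot.read_state(); im=imaging.capture(n)[:,:,::-1].copy()
    o=im
    if crop: x0,y0,x1,y1=crop; o=o[y0:y1,x0:x1]
    if scale!=1: o=cv2.resize(o,None,fx=scale,fy=scale,interpolation=cv2.INTER_CUBIC)
    cv2.imwrite('pics/'+f,o); cv2.imwrite('pics/raw_'+f,im)
    return im,cam(n,s),s
E
python3 - <<'E'
from h import *
im,c,s=snap('top','t1.png',4,(140,140,370,250)) if 0 else snap('top','t1.png',3.4,(140,140,370,250))
im2,c2,s=snap('side','s1.png',3.5,(150,120,340,290))
print(proj(c,[0,0,0]),proj(c,[.168,-.628,.23]))
hsv=cv2.cvtColor(im,cv2.COLOR_BGR2HSV)
def blobs(m,name):
    n,l,st,ce=cv2.connectedComponentsWithStats(m.astype(np.uint8))
    for i in range(1,n):
        if st[i,4]>25: print(name,st[i],ce[i])
H,S,V=[hsv[...,i].astype(int) for i in range(3)]
mt=(H>75)&(H<95)&(S>80); mb=(H>100)&(H<120)&(S>150)&(V>80); mr=((H<6)|(H>174))&(S>150)&(V>100)
blobs(mt,'mat');blobs(mb,'blue');blobs(mr,'red')
for m,z in ((mt,.003),(mb,.015)):
    cs,_=cv2.findContours(m.astype(np.uint8),cv2.RETR_EXTERNAL,cv2.CHAIN_APPROX_NONE)
    cs=[k for k in cs if cv2.contourArea(k)>800]
    for k in cs:
        P=np.array([onz(c,p,z)[:2] for p in k[:,0]])
        r=cv2.minAreaRect((P*1000).astype(np.float32)); print(r)
E
```

```text
[326.70000456 403.87392524] [671.7975375  367.50833952]
mat [241 124   7   4  26] [244.         125.38461538]
mat [232 129   8   4  28] [235.5 130.5]
mat [337 185  20  46 132] [350.0530303  203.06818182]
mat [336 198  13  13  75] [343.10666667 204.01333333]
blue [448 110  31  27 256] [464.30078125 124.5546875 ]
blue [440 116  15  12  53] [447.41509434 121.33962264]
blue [ 233  198   59   43 2018] [262.20267592 219.20911794]
blue [366 234  18   5  66] [375.37878788 236.5       ]
red [459 113   6   6  26] [461.30769231 115.5       ]
red [292 163   8   7  44] [295.40909091 166.06818182]
red [178 224   5  16  63] [180.0952381  231.47619048]
((471.2480773925781, 156.451904296875), (147.0218048095703, 98.01856994628906), 82.27498626708984)
```

View pics/t1.png

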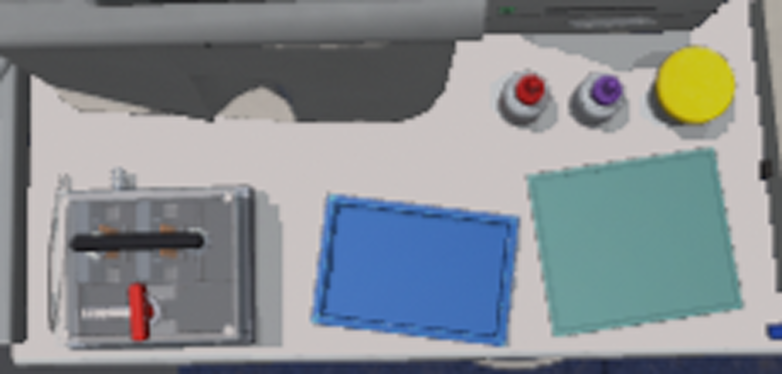

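View pics/s1.png

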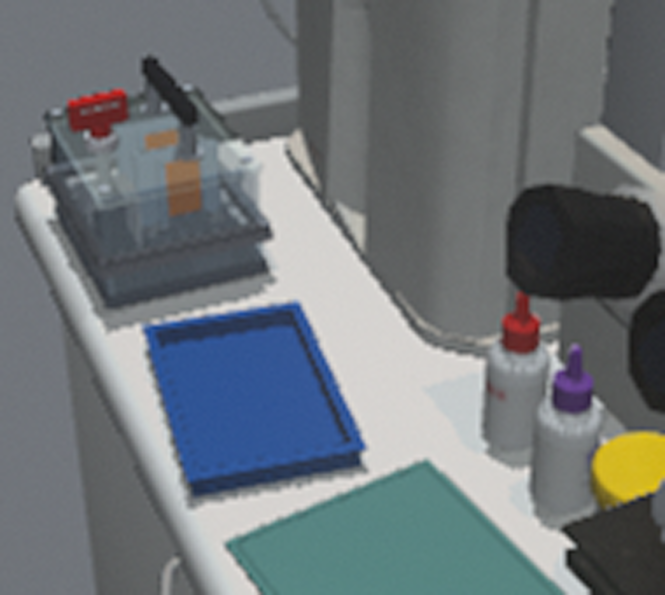

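Run:
```python
from h import *
c=cam('top');c2=cam('side')
def tri(a,b):
    o1,d1=ray(c,a);o2,d2=ray(c2,b)
    A=np.stack([d1,-d2],1);t=np.linalg.lstsq(A,o2-o1,rcond=None)[0]
    p,q=o1+d1*t[0],o2+d2*t[1]; return ((p+q)/2*1000).round(1),round(np.linalg.norm(p-q)*1000,1)
# eyepiece ends
print('eye far(lower right)',tri((492,185),(350,222)),tri((445,215),(312,188)))
# tap ends
def f(x,y,s,x0,y0): return (x/s+x0,y/s+y0)
T=lambda x,y:f(x,y,3.4,140,140)
S=lambda x,y:f(x,y,3.5,150,120)
print('tap', tri(T(138,287),S(122,93)), tri(T(140,336),S(72,103)))
print('handle', tri(T(202,240),S(191,113)), tri(T(74,243),S(149,64)))
z=.28
for p in [(365,137),(430,125),(490,190),(430,222),(370,222)]: print(p,onz(c,p,z).round(3),onz(c,p,0.05).round(3))
print('mat',[ (onz(c,T(*p),.003)*1000).round(1) for p in ((527,176),(715,148),(743,306),(554,336))])
img=cv2.imread('pics/raw_t1.png');hsv=cv2.cvtColor(img,cv2.COLOR_BGR2HSV)
print(hsv[210,325])
m=cv2.inRange(hsv,(75,60,60),(98,255,255)); m[:180]=0;m[245:]=0;m[:,:290]=0;m[:,362:]=0
cs,_=cv2.findContours(m,cv2.RETR_EXTERNAL,cv2.CHAIN_APPROX_NONE);k=max(cs,key=cv2.contourArea)
P=np.array([onz(c,p,.003)[:2]*1000 for p in k[:,0]],np.float32);print(cv2.minAreaRect(P))
```

```text
eye far(lower right) (array([ 495.9, -243.7,  305.8]), np.float64(57.5)) (array([ 466.2, -172.7,  302.4]), np.float64(3.4))
tap (array([460.4, 350.4, 119.6]), np.float64(1.4)) (array([426.7, 348.8, 119.8]), np.float64(1.2))
handle (array([492.7, 306. , 118.8]), np.float64(2.1)) (array([492.3, 396.3, 115. ]), np.float64(2.3))
(365, 137) [ 0.622 -0.042  0.28 ] [ 0.68  -0.116  0.05 ]
(430, 125) [ 0.644 -0.17   0.28 ] [ 0.709 -0.288  0.05 ]
(490, 190) [ 0.514 -0.275  0.28 ] [ 0.536 -0.429  0.05 ]
(430, 222) [ 0.456 -0.156  0.28 ] [ 0.456 -0.27   0.05 ]
(370, 222) [ 0.457 -0.043  0.28 ] [ 0.459 -0.118  0.05 ]
mat [array([543.9,  65.4,   3. ]), array([563.9, -85.2,   3. ]), array([ 438.4, -101.4,    3. ]), array([417.3,  47.8,   3. ])]
[ 89  76 151]
((491.4847717285156, -17.21381378173828), (127.13922882080078, 148.7884979248047), 7.766536235809326)
```

```bash
cat >> h.py <<'E'
from scipy.spatial.transform import Rotation as Ro
def Rt(yaw):
    a=np.radians(yaw); c,s=np.cos(a),np.sin(a)
    return np.array([[c,s,0],[s,-c,0],[0,0,-1.]])
def plan(p,yaw,s=None):
    s=s or bot.read_state(); R=np.array(s['tcp_rot'])
    d=R.T@(np.array(p)-s['eef_pos'])*1000
    w=np.degrees(Ro.from_matrix(R.T@Rt(yaw)).as_rotvec())
    print('d',d.round(1),'w',w.round(1),'| tcp',np.round(s['eef_pos'],4),'yaw',round(np.degrees(np.arctan2(R[1,0],R[0,0])),2),'q',np.round(s['joints'],1),'F',np.round(s['ft_force'],1),'g',round(s['grip_width'],4),'t',round(s['clock'],2))
E
python3 -c "
from h import *
plan([.2,-.62,.46],0)
plan([.40,-.36,.46],0)"
```

```text
d [  32.7    0.7 -229.1] w [-0.  0. 15.] | tcp [ 0.1682 -0.6276  0.2309] yaw 15.0 q [69.3 19.1  2.3 84.  -0.8 77.  -3.4] F [-0.1  0.2 -0.6] g 0.0853 t 0.25
d [ 293.2 -198.7 -229. ] w [-0.  0. 15.] | tcp [ 0.1682 -0.6276  0.2309] yaw 15.0 q [69.3 19.1  2.3 84.  -0.8 77.  -3.4] F [-0.1  0.2 -0.6] g 0.0853 t 0.25
```

>>> step_arm(deltas=[[0,0,-40,0,0,0,1],[10,0,-80,0,0,0,1],[20,0,-120,0,0,2,1],[30,0,-160,0,0,5,1],[33,0,-200,0,0,10,1],[60,-20,-229,0,0,15,1],[90,-40,-229,0,0,15,1],[120,-70,-229,0,0,15,1],[150,-90,-229,0,0,15,1],[180,-110,-229,0,0,15,1],[210,-135,-229,0,0,15,1],[240,-160,-229,0,0,15,1],[270,-185,-229,0,0,15,1],[293,-199,-229,0,0,15,1],[293,-199,-229,0,0,15,1]])

```text
clock: 1.5
eef_pos: [0.4041, -0.354, 0.4606]
tcp_rot: [[1.0, 0.01, 0.002], [0.01, -1.0, 0.002], [0.002, -0.001, -1.0]]
ft_force: [0.4, 0.1, -0.2]
grip_width: 0.0861
```

```bash
python3 -c "
from h import *
plan([.43,-.1,.46],0)
plan([.42,.33,.36],0)"
```

```text
d [  28.3 -253.7    1. ] w [-0.1 -0.1  0.5] | tcp [ 0.4041 -0.354   0.4606] yaw 0.55 q [ 44.2   5.2  -8.5  74.4   0.6 100.5 -53.6] F [ 0.4  0.1 -0.2] g 0.0861 t 1.5
d [  22.2 -683.7  101.7] w [-0.1 -0.1  0.5] | tcp [ 0.4041 -0.354   0.4606] yaw 0.55 q [ 44.2   5.2  -8.5  74.4   0.6 100.5 -53.6] F [ 0.4  0.1 -0.2] g 0.0861 t 1.5
```

>>> step_arm(deltas=[[4,-40,0,0,0,0.5,1],[8,-80,0,0,0,0.5,1],[12,-120,0,0,0,0.5,1],[16,-160,0,0,0,0.5,1],[20,-200,0,0,0,0.5,1],[24,-240,0,0,0,0.5,1],[30,-280,0,0,0,0.5,1],[40,-320,0,0,0,0.5,1],[50,-360,0,0,0,0.5,1],[60,-400,10,0,0,0.5,1],[70,-440,20,0,0,0.5,1],[80,-480,30,0,0,0.5,1],[90,-520,40,0,0,0.5,1],[95,-560,50,0,0,0.5,1],[96,-600,60,0,0,0.5,1],[96,-640,80,0,0,0.5,1],[96,-680,100,0,0,0.5,1],[96,-690,101,0,0,0.5,1],[96,-690,101,0,0,0.5,1],[96,-690,101,0,0,0.5,1]])

```text
clock: 3.17
eef_pos: [0.4954, 0.3308, 0.3586]
tcp_rot: [[1.0, -0.007, -0.002], [-0.007, -1.0, -0.0], [-0.002, 0.0, -1.0]]
ft_force: [0.6, -1.3, -0.2]
grip_width: 0.0854
```

```bash
python3 -c "
from h import *
im,c,s=snap('wrist','w1.png',1.5)
plan([.4435,.35,.2],0,s)"
```

```text
d [-51.7 -18.9 158.7] w [ 0.   0.1 -0.4] | tcp [0.4954 0.3308 0.3586] yaw -0.37 q [  -0.5   16.3  -47.8   77.5   11.9   91.4 -137.2] F [ 0.6 -1.3 -0.2] g 0.0854 t 3.17
```

View pics/w1.png

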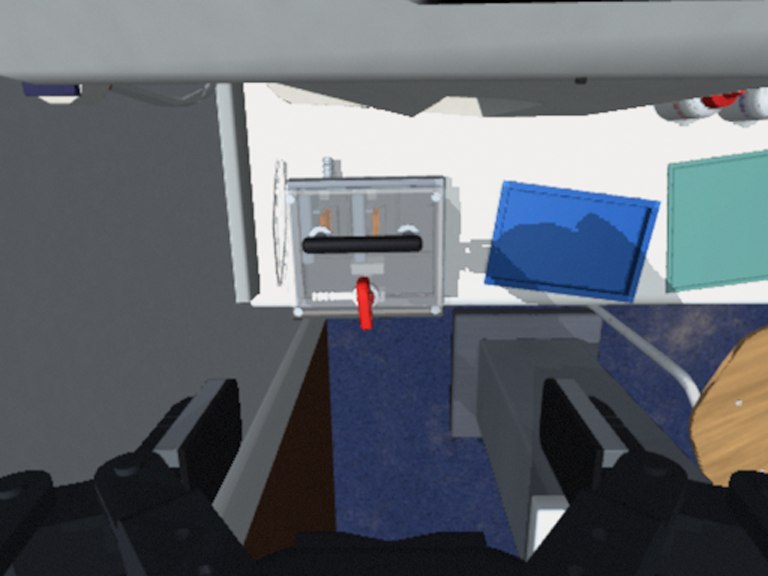

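```bash
cat > meas.py <<'E'
from h import *
im=cv2.imread('pics/raw_w1.png'); s=bot.read_state(); c=cam('wrist',s)
hsv=cv2.cvtColor(im,cv2.COLOR_BGR2HSV)
roi=np.zeros(im.shape[:2],np.uint8); roi[110:225,185:300]=1
mr=cv2.inRange(hsv,(0,130,90),(6,255,255))|cv2.inRange(hsv,(174,130,90),(180,255,255))
mk=cv2.inRange(hsv,(0,0,0),(180,255,45))
def rect(m,z,off=None):
    m=m*roi; cs,_=cv2.findContours(m,cv2.RETR_EXTERNAL,cv2.CHAIN_APPROX_NONE); k=max(cs,key=cv2.contourArea)
    P=np.array([onz(c,p,z)[:2]*1000 for p in k[:,0]],np.float32); return cv2.minAreaRect(P),cv2.boundingRect(k)
print('tap z122',rect(mr,.122)); print('handle z123',rect(mk,.123),rect(mk,.116))
E
python3 meas.py
```

```text
tap z122 (((447.14227294921875, 349.3355407714844), (42.162750244140625, 12.250638961791992), 3.632809638977051), (237, 185, 12, 35))
handle z123 (((494.5848693847656, 350.9012451171875), (11.570801734924316, 88.38041687011719), 0.4960882067680359), (202, 157, 79, 12)) (((493.21160888671875, 351.3112487792969), (11.784926414489746, 90.01594543457031), 0.4960605204105377), (202, 157, 79, 12))
```

>>> step_arm(deltas=[[-17,-6,35,0,0,0,0],[-34,-12,70,0,0,-0.4,0],[-50,-19,105,0,0,-0.4,0],[-50,-19,140,0,0,-0.4,0],[-50,-19,175,0,0,-0.4,0],[-50,-19,195,0,0,-0.4,0],[-50,-19,195,0,0,-0.4,0],[-50,-19,195,0,0,-0.4,0]])

```text
clock: 3.88
eef_pos: [0.4468, 0.3482, 0.1649]
tcp_rot: [[1.0, -0.004, -0.0], [-0.004, -1.0, -0.001], [-0.0, 0.001, -1.0]]
ft_force: [-0.6, 0.5, -0.1]
grip_width: 0.0428
```

```bash
python3 -c "
from h import *
im,c,s=snap('wrist','w2.png',1.5)
snap('side','s2.png',4,(150,110,260,220))
plan([.445,.35,.093],0.3,s)"
```

```text
d [-1.8 -1.9 71.9] w [ 0.   0.  -0.5] | tcp [0.4468 0.3482 0.1649] yaw -0.23 q [  -2.    18.2  -48.1   98.8   14.4   69.5 -144. ] F [-0.6  0.5 -0.1] g 0.0428 t 3.88
```

View pics/w2.png

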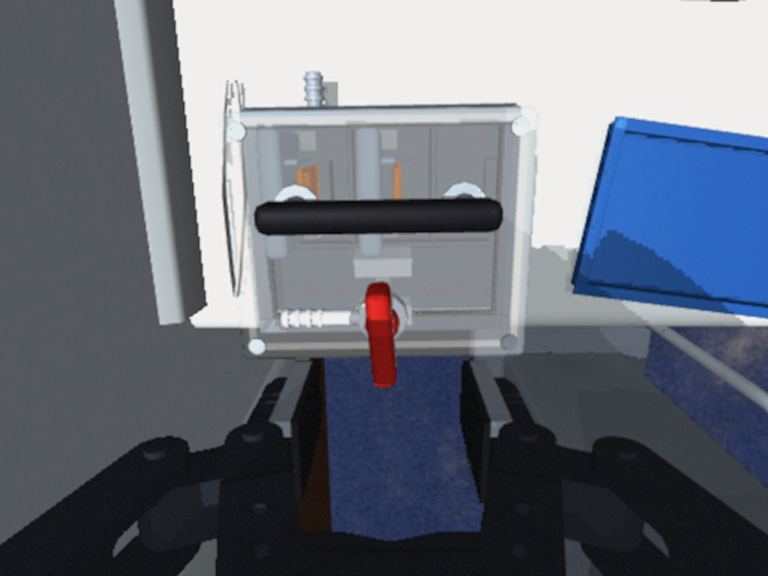

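View pics/s2.png

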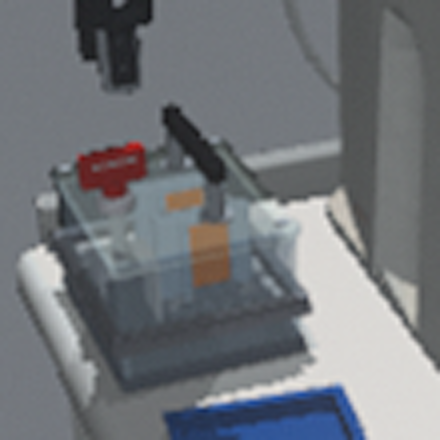

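>>> step_arm(deltas=[[-1,-1.5,20,0,0,0,0],[-2,-1.5,40,0,0,0,0],[-2,-1.5,55,0,0,0,0],[-2,-1.5,66,0,0,0,0],[-2,-1.5,72,0,0,0,0],[-2,-1.5,72,0,0,0,0],[-2,-1.5,72,0,0,0,0]])

```text
clock: 4.57
eef_pos: [0.4445, 0.3516, 0.0934]
tcp_rot: [[1.0, -0.002, 0.001], [-0.002, -1.0, 0.001], [0.001, -0.001, -1.0]]
ft_force: [1.1, -0.0, 0.4]
grip_width: 0.0429
```

>>> step_arm(deltas=[[0,0,0,0,0,0,-0.4],[0,0,0,0,0,0,-0.8],[0,0,0,0,0,0,-1],[0,0,0,0,0,0,-1],[0,0,0,0,0,0,-1],[0,0,0,0,0,0,-1]], newtons=30)

```text
clock: 5.07
eef_pos: [0.4445, 0.352, 0.0936]
tcp_rot: [[1.0, -0.002, 0.002], [-0.002, -1.0, 0.001], [0.002, -0.001, -1.0]]
ft_force: [-0.8, 0.6, 6.9]
grip_width: 0.0129
```

```bash
python3 -c "
from h import *
im,c,s=snap('wrist','w3.png',1.5)
plan([.445,.35,.093],0.3,s)"
```

```text
d [0.5 2.  0.6] w [-0.1 -0.1 -0.4] | tcp [0.4445 0.352  0.0936] yaw -0.09 q [  -4.5   22.5  -46.1  103.1   18.2   62.1 -147.2] F [-0.8  0.6  6.9] g 0.0129 t 5.07
```

View pics/w3.png

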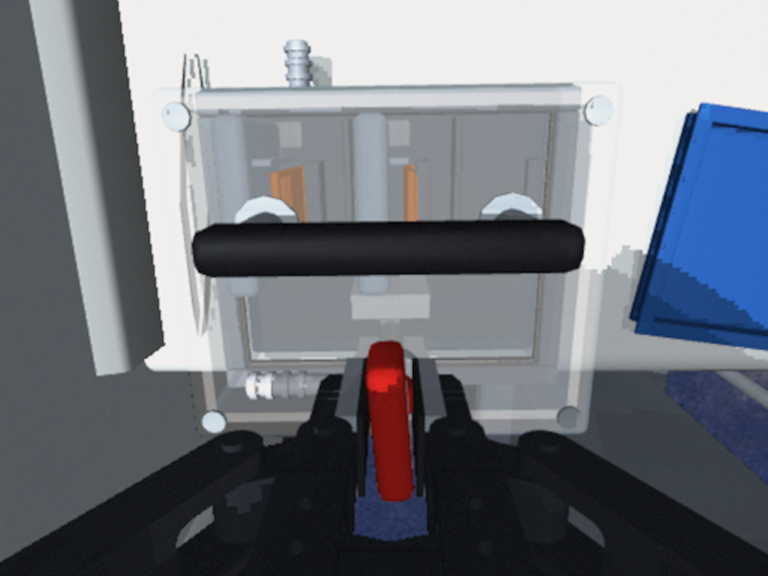

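>>> step_arm(deltas=[[0,0,-1,0,0,0,-1],[0,0,-1,0,0,0,-1],[0,0,-1,0,0,0,-1]], newtons=40)

```text
clock: 5.37
eef_pos: [0.444, 0.3512, 0.0936]
tcp_rot: [[1.0, -0.002, 0.0], [-0.002, -1.0, 0.0], [0.0, -0.0, -1.0]]
ft_force: [-0.7, -0.5, 3.7]
grip_width: 0.0121
```

>>> step_arm(deltas=[[0,0,0,0,0,-4,-1],[0,0,0,0,0,-8,-1],[0,0,0,0,0,-12,-1],[0,0,0,0,0,-16,-1],[0,0,0,0,0,-20,-1],[0,0,0,0,0,-20,-1]])

```text
clock: 5.87
eef_pos: [0.4439, 0.3516, 0.0936]
tcp_rot: [[0.939, 0.343, 0.0], [0.343, -0.939, 0.001], [0.0, -0.001, -1.0]]
ft_force: [-0.9, 0.8, 3.7]
grip_width: 0.0121
```

```bash
python3 -c "
from h import *
im,c,s=snap('wrist','w4.png',1.5)
plan([.445,.351,.093],20,s);print(s['torque'])"
```

```text
d [0.8 0.9 0.6] w [-0.  -0.   0.1] | tcp [0.4439 0.3516 0.0936] yaw 20.09 q [  -1.6   23.7  -50.   102.9   20.2   62.8 -128.5] F [-0.9  0.8  3.7] g 0.0121 t 5.87
[0.30882782 0.14542574 0.066878  ]
```

View pics/w4.png

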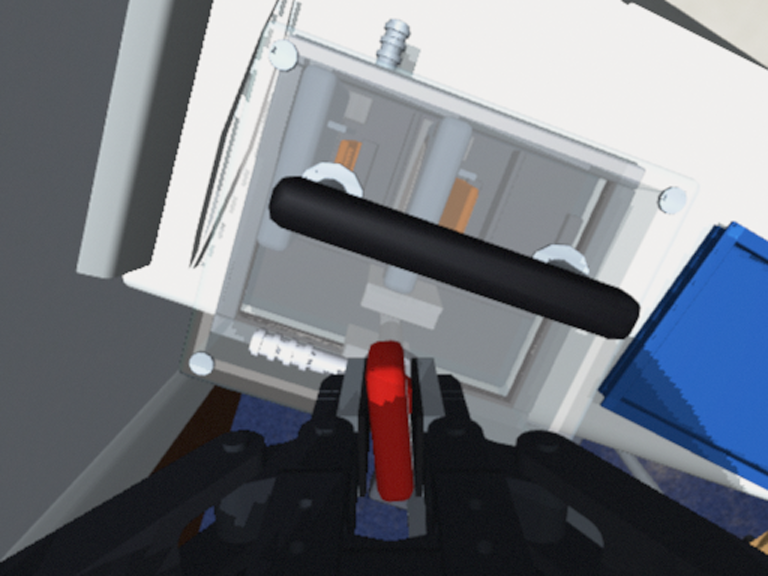

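>>> step_arm(deltas=[[0,0,0,0,0,-5,-1],[0,0,0,0,0,-10,-1],[0,0,0,0,0,-15,-1],[0,0,0,0,0,-20,-1],[0,0,0,0,0,-25,-1],[0,0,0,0,0,-30,-1],[0,0,0,0,0,-35,-1],[0,0,0,0,0,-40,-1],[0,0,0,0,0,-45,-1],[0,0,0,0,0,-50,-1],[0,0,0,0,0,-55,-1],[0,0,0,0,0,-60,-1],[0,0,0,0,0,-65,-1],[0,0,0,0,0,-68,-1],[0,0,0,0,0,-70,-1],[0,0,0,0,0,-72,-1],[0,0,0,0,0,-72,-1]])

```text
clock: 7.33
eef_pos: [0.4433, 0.3518, 0.0936]
tcp_rot: [[-0.033, 0.999, -0.001], [0.999, 0.033, 0.001], [0.001, -0.001, -1.0]]
ft_force: [-2.9, 1.1, 5.9]
grip_width: 0.0121
```

```bash
python3 -c "
from h import *
im,c,s=snap('wrist','w5.png',1.5)
plan([.445,.351,.093],90,s);print(s['torque'])"
```

```text
d [-0.8  1.6  0.6] w [-0.1 -0.   1.9] | tcp [0.4433 0.3518 0.0936] yaw 91.86 q [  8.2  30.3 -64.4 102.6  29.7  66.4 -63.8] F [-2.9  1.1  5.9] g 0.0121 t 7.33
[ 0.3220381   0.6967134  -0.31418665]
```

View pics/w5.png

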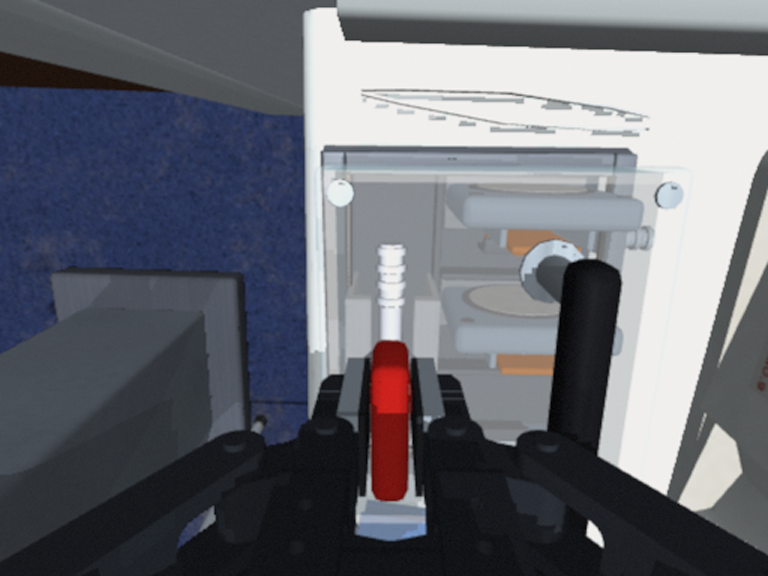

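>>> step_arm(deltas=[[0,0,0,0,0,2,-0.4],[0,0,0,0,0,2,-0.4],[0,0,0,0,0,2,-0.4],[0,0,-20,0,0,2,-0.3],[0,0,-50,0,0,2,-0.1],[0,25,-75,0,0,2,-0.1],[0,50,-75,0,0,2,-0.1],[0,50,-75,0,0,2,-0.1],[0,50,-75,0,0,2,-0.1]])

```text
clock: 8.13
eef_pos: [0.4952, 0.3521, 0.168]
tcp_rot: [[0.004, 1.0, -0.0], [1.0, -0.004, 0.0], [0.0, -0.0, -1.0]]
ft_force: [-0.1, 0.5, 0.1]
grip_width: 0.0383
```

```bash
python3 -c "
from h import *
im,c,s=snap('wrist','w6.png',1.5)
plan([.494,.351,.099],90.4,s)"
```

```text
d [-1.1 -1.1 69. ] w [-0.  -0.  -0.6] | tcp [0.4952 0.3521 0.168 ] yaw 89.76 q [  8.5  30.2 -64.4  92.4  28.   75.3 -60.4] F [-0.1  0.5  0.1] g 0.0383 t 8.13
```

View pics/w6.png

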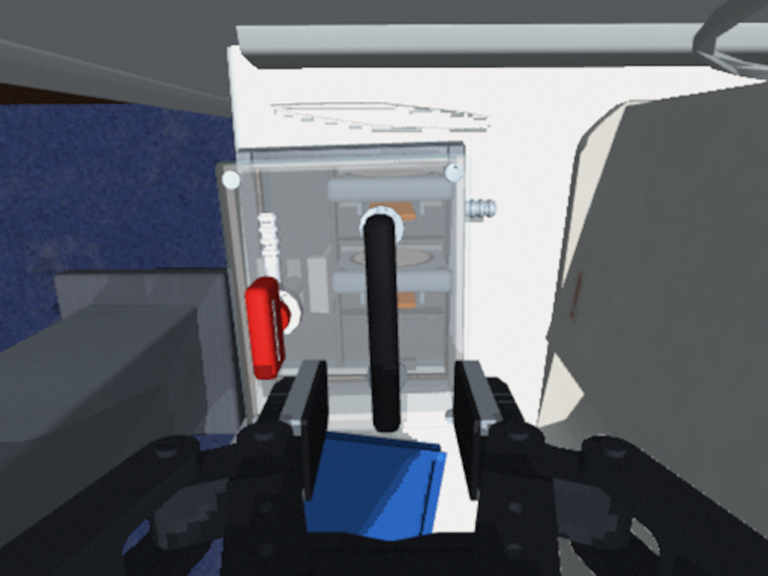

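>>> step_arm(deltas=[[-1,-1,25,0,0,-0.6,-0.1],[-1,-1,45,0,0,-0.6,-0.1],[-1,-1,60,0,0,-0.6,-0.1],[-1,-1,69,0,0,-0.6,-0.1],[-1,-1,69,0,0,-0.6,-0.1],[-1,-1,69,0,0,-0.6,-0.1],[-1,-1,69,0,0,-0.6,-0.6],[-1,-1,69,0,0,-0.6,-1],[-1,-1,69,0,0,-0.6,-1],[-1,-1,69,0,0,-0.6,-1],[-1,-1,69,0,0,-0.6,-1]], newtons=80)

```text
clock: 9.1
eef_pos: [0.4922, 0.3526, 0.1006]
tcp_rot: [[-0.009, 1.0, -0.0], [1.0, 0.009, 0.001], [0.001, -0.0, -1.0]]
ft_force: [-5.3, -0.8, 6.3]
grip_width: 0.0103
```

```bash
python3 -c "
from h import *
s=bot.read_state()
plan([.494,.351,.195],90.4,s)"
```

```text
d [ -1.5   1.8 -94.4] w [-0.  -0.   0.1] | tcp [0.4922 0.3526 0.1006] yaw 90.54 q [  6.9  33.6 -62.   96.7  31.5  69.1 -62.4] F [-5.3 -0.8  6.3] g 0.0103 t 9.1
```

>>> step_arm(deltas=[[0,0,-1,0,0,0,-1],[0,0,-1,0,0,0,-1],[0,0,-1,0,0,0,-1]])

```text
clock: 9.35
eef_pos: [0.4925, 0.3522, 0.1007]
tcp_rot: [[-0.009, 1.0, -0.0], [1.0, 0.009, 0.001], [0.001, -0.0, -1.0]]
ft_force: [-3.8, 0.1, 1.8]
grip_width: 0.0102
```

```bash
python3 -c "
from h import *
im,c,s=snap('wrist','w7.png',1.5)
plan([.494,.351,.195],90.4,s)"
```

```text
d [ -1.2   1.5 -94.3] w [-0.  -0.   0.1] | tcp [0.4925 0.3522 0.1007] yaw 90.52 q [  6.9  33.6 -62.   96.7  31.5  69.2 -62.3] F [-3.8  0.1  1.8] g 0.0102 t 9.35
```

View pics/w7.png

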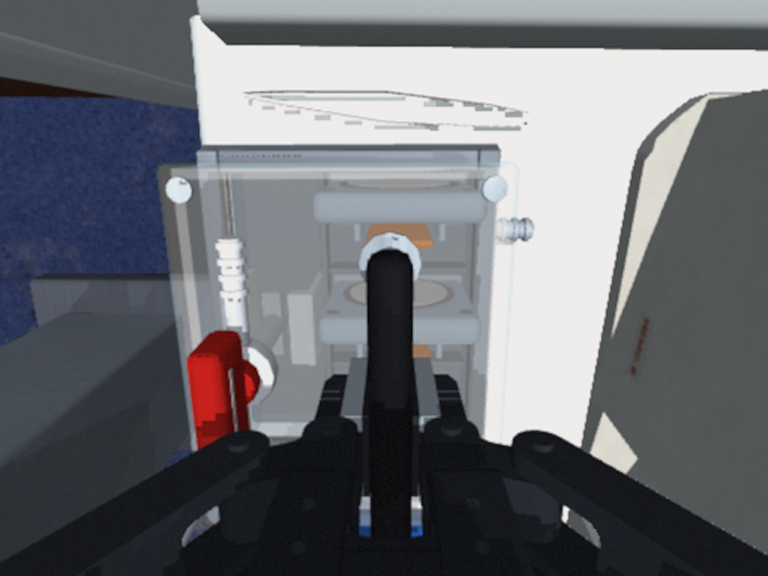

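>>> step_arm(deltas=[[0,0,-5,0,0,0,-1],[0,0,-10,0,0,0,-1],[0,0,-15,0,0,0,-1],[0,0,-25,0,0,0,-1],[0,0,-35,0,0,0,-1],[0,0,-45,0,0,0,-1],[0,0,-55,0,0,0,-1],[0,0,-65,0,0,0,-1],[0,0,-75,0,0,0,-1],[0,0,-85,0,0,0,-1],[0,0,-95,0,0,0,-1],[0,0,-105,0,0,0,-1],[0,0,-108,0,0,0,-1],[0,0,-108,0,0,0,-1]])

```text
clock: 10.57
eef_pos: [0.4932, 0.3522, 0.2094]
tcp_rot: [[-0.009, 1.0, 0.001], [1.0, 0.009, 0.001], [0.001, 0.001, -1.0]]
ft_force: [0.0, 0.7, -4.0]
grip_width: 0.0101
```

```bash
python3 -c "
from h import *
im,c,s=snap('wrist','w8.png',1.5)
snap('side','s8.png',3.5,(150,80,340,250))
plan([.506,-.016,.205],98.2,s)"
```

```text
d [-368.3    9.6    4.1] w [ 0.1 -0.  -7.7] | tcp [0.4932 0.3522 0.2094] yaw 90.5 q [  9.5  28.2 -66.   89.7  26.2  79.1 -58.5] F [ 0.   0.7 -4. ] g 0.0101 t 10.57
```

View pics/s8.png

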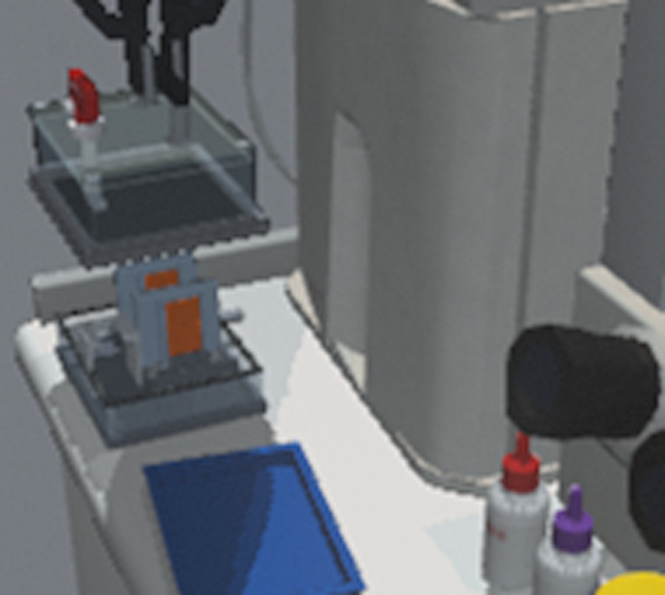

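```bash
python3 -c "
from h import *
c=cam('top')
for p in [(295,169),(317,169),(344,166)]: print(onz(c,p,.07).round(3))
plan([.506,-.0145,.205],97.9)
"
```

```text
[0.595 0.071 0.07 ]
[0.595 0.016 0.07 ]
[ 0.601 -0.053  0.07 ]
d [-366.2   10.     3.1] w [-0.   0.  -7.4] | tcp [0.4928 0.3516 0.208 ] yaw 90.5 q [  9.5  28.3 -66.   89.8  26.2  79.  -58.5] F [ 0.2 -0.6 -4.6] g 0.0104 t 10.67
```

>>> step_arm(deltas=[[-10,0,0,0,0,0,-1],[-30,0,0,0,0,0,-1],[-55,1,0,0,0,-1,-1],[-80,2,0,0,0,-2,-1],[-105,3,0,0,0,-3,-1],[-130,4,0,0,0,-4,-1],[-155,5,0,0,0,-5,-1],[-180,6,0,0,0,-6,-1],[-205,7,0,0,0,-7.4,-1],[-230,8,0,0,0,-7.4,-1],[-255,9,0,0,0,-7.4,-1],[-280,9.5,0,0,0,-7.4,-1],[-305,9.6,0,0,0,-7.4,-1],[-330,9.6,0,0,0,-7.4,-1],[-350,9.6,0,0,0,-7.4,-1],[-362,9.6,0,0,0,-7.4,-1],[-367,9.6,0,0,0,-7.4,-1],[-367,9.6,0,0,0,-7.4,-1],[-367,9.6,0,0,0,-7.4,-1]])

```text
clock: 12.25
eef_pos: [0.5056, -0.0138, 0.2083]
tcp_rot: [[-0.138, 0.99, -0.0], [0.99, 0.138, 0.001], [0.001, 0.0, -1.0]]
ft_force: [-0.2, -0.3, -3.5]
grip_width: 0.0104
```

```bash
python3 -c "
from h import *
im,c,s=snap('wrist','w9.png',1.5)
snap('top','t9.png',4,(210,120,390,260))
plan([.506,-.0145,.08],97.9,s)"
```

```text
d [ -0.9   0.3 128.3] w [ 0.  -0.   0.1] | tcp [ 0.5056 -0.0138  0.2083] yaw 97.96 q [ 60.3  12.7 -70.4 103.   12.5  73.1  -5.4] F [-0.2 -0.3 -3.5] g 0.0104 t 12.25
```

View pics/w9.png

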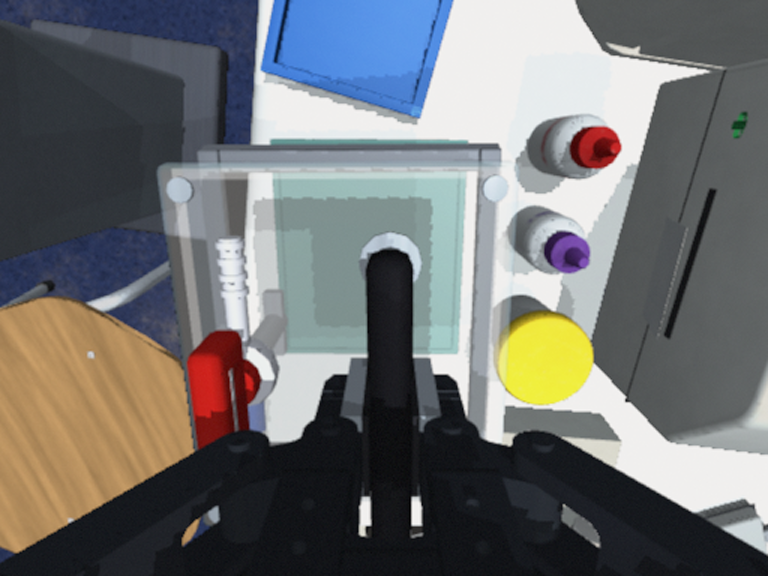

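View pics/t9.png

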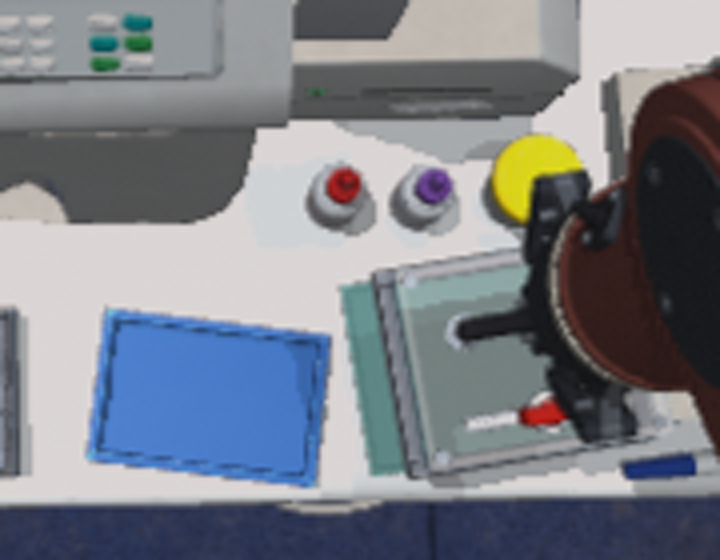

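```bash
python3 -c "
from h import *
s=bot.read_state();c=cam('wrist',s)
a=onz(c,(272/1.5,141/1.5),.003);b=onz(c,(468/1.5,139.5/1.5),.003);e=onz(c,(462/1.5,352/1.5),.003);f=onz(c,(283/1.5,352/1.5),.003)
print(a,b,e,f); d=b-a; print(np.linalg.norm(d),np.degrees(np.arctan2(d[1],d[0])))
print('exp centre from +y edge',(a+b)/2-np.array([-np.sin(np.radians(7.7)),np.cos(np.radians(7.7)),0])*.076)
for u in (-65,65):
  for v in (-76,76):
    t=np.radians(7.7);P=[.491+(u*np.cos(t)-v*np.sin(t))/1000,-.018+(u*np.sin(t)+v*np.cos(t))/1000,.003]
    print(u,v,proj(c,P)*1.5)
"
```

```text
[0.4190866  0.04755799 0.003     ] [0.54588719 0.06640853 0.003     ] [ 0.56891274 -0.08181133  0.003     ] [ 0.43827267 -0.10031912  0.003     ]
0.12819411999383748 8.455826733887159
exp centre from +y edge [ 0.49266984 -0.01833146  0.003     ]
-65 -76 [280.77955847 353.85293173]
-65 76 [268.01770517 138.74531926]
65 -76 [456.89764251 354.88689241]
65 76 [466.90439882 139.96189639]
```

>>> step_arm(deltas=[[0,1,20,0,0,0,-1],[0,1.4,40,0,0,0,-1],[0,1.4,60,0,0,0,-1],[0,1.4,80,0,0,0,-1],[0,1.4,100,0,0,0,-1],[0,1.4,113,0,0,0,-1],[0,1.4,122,0,0,0,-1],[0,1.4,127,0,0,0,-1],[0,1.4,129,0,0,0,-1],[0,1.4,130,0,0,0,-1]])

```text
clock: 13.18
eef_pos: [0.5075, -0.0146, 0.0788]
tcp_rot: [[-0.138, 0.99, 0.001], [0.99, 0.138, 0.0], [0.0, 0.001, -1.0]]
ft_force: [0.1, 0.3, -4.2]
grip_width: 0.0105
```

>>> step_arm(deltas=[[0,0,1,0,0,0,-1],[0,0,2,0,0,0,-1],[0,0,3,0,0,0,-1]])

```text
clock: 13.43
eef_pos: [0.5077, -0.015, 0.0759]
tcp_rot: [[-0.137, 0.991, 0.001], [0.991, 0.137, -0.0], [-0.0, 0.001, -1.0]]
ft_force: [2.1, 0.1, 1.7]
grip_width: 0.0104
```

```bash
python3 -c "
from h import *
snap('side','s10.png',3,(190,130,400,320))
snap('wrist','w10.png',1.5)
plan([.507,-.014,.0757],97.9)"
```

```text
d [ 1.1 -0.7  0.2] w [ 0.1  0.  -0. ] | tcp [ 0.5078 -0.015   0.0759] yaw 97.88 q [ 51.5  22.8 -63.5 111.3  23.6  60.2 -14.5] F [1.8 0.1 0.3] g 0.0101 t 13.53
```

View pics/s10.png

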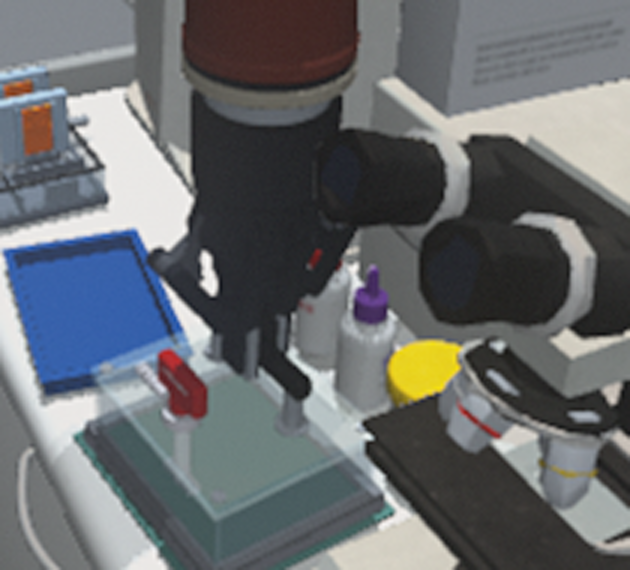

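View pics/w10.png

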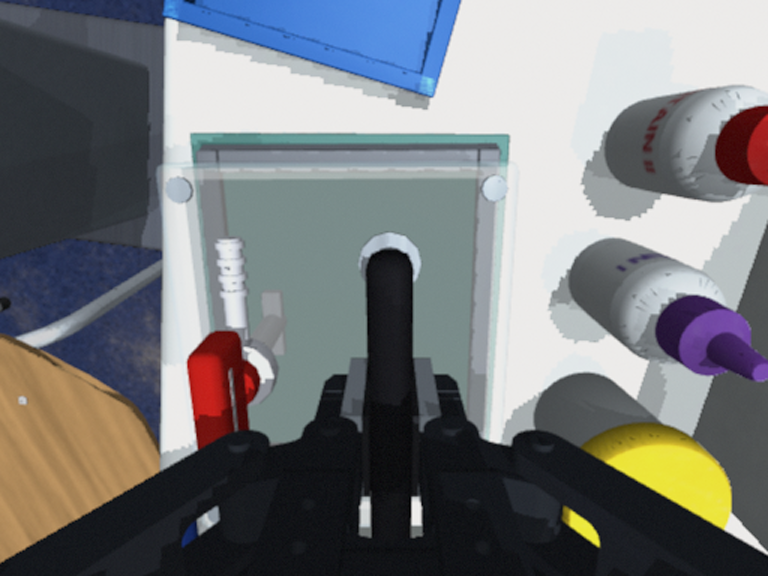

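>>> step_arm(deltas=[[0,0,0,0,0,0,-0.4],[0,0,0,0,0,0,-0.3],[0,0,0,0,0,0,-0.2],[0,0,0,0,0,0,-0.2],[0,0,-15,0,0,0,-0.2],[0,0,-40,0,0,0,-0.2],[0,0,-80,0,0,0,-0.2],[0,0,-120,0,0,0,0],[20,0,-160,0,0,0,0],[60,0,-190,0,0,0,0],[100,0,-190,0,0,0,0]])

```text
clock: 14.45
eef_pos: [0.4963, 0.0766, 0.2697]
tcp_rot: [[-0.133, 0.991, 0.006], [0.991, 0.133, -0.001], [-0.001, 0.006, -1.0]]
ft_force: [0.5, 1.3, -0.5]
grip_width: 0.0428
```

```bash
python3 -c "
from h import *
snap('top','t11.png',4,(140,140,330,250))
plan([.498,.35,.26],0)
plan([.498,.35,.26],180)"
```

```text
d [259.   42.2   9.9] w [ 0.2 -0.4 98.3] | tcp [0.4937 0.0877 0.2694] yaw 98.32 q [ 52.8   7.6 -71.9  98.6   7.4  78.8 -12.1] F [-2.7  7.3  0.3] g 0.0429 t 14.5
d [259.   42.2   9.9] w [  0.3   0.2 -81.7] | tcp [0.4937 0.0877 0.2694] yaw 98.32 q [ 52.8   7.6 -71.9  98.6   7.4  78.8 -12.1] F [-2.7  7.3  0.3] g 0.0429 t 14.5
```

View pics/t11.png

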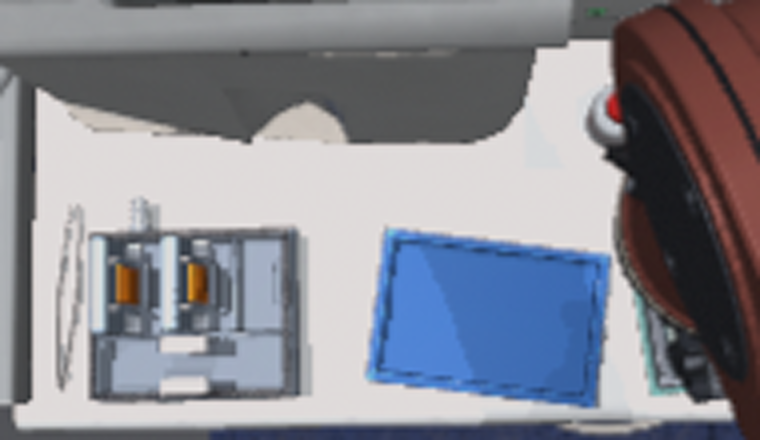

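>>> step_arm(deltas=[[25,4,0,0,0,-6,0],[50,8,0,0,0,-13,0],[75,12,0,0,0,-20,0],[100,16,0,0,0,-27,0],[125,20,0,0,0,-34,0],[150,24,0,0,0,-41,0],[175,28,0,0,0,-48,0],[200,32,0,0,0,-55,0],[225,36,0,0,0,-62,-0.1],[245,40,10,0,0,-69,-0.2],[256,42,20,0,0,-76,-0.25],[259,42,30,0,0,-81.7,-0.25],[259,42,40,0,0,-81.7,-0.25],[259,42,50,0,0,-81.7,-0.25],[259,42,50,0,0,-81.7,-0.25],[259,42,50,0,0,-81.7,-0.25]])

```text
clock: 15.83
eef_pos: [0.5006, 0.3381, 0.2142]
tcp_rot: [[-1.0, 0.011, -0.0], [0.011, 1.0, -0.001], [0.0, -0.001, -1.0]]
ft_force: [0.3, 0.3, 0.8]
grip_width: 0.0321
```

```bash
python3 -c "
from h import *
im,c,s=snap('wrist','w12.png',1.5)
plan([.496,.351,.12],180.4,s)
for z in (70,):
  for y in (1,46):
    for u in (-30,30):
      for v in (-10,-1,10): print(y,u,v,(proj(c,[.4775+.019+u/1000,.3505+(y+v)/1000,.07])*1.5).round(0))
"
```

```text
d [ 4.7 12.9 94.2] w [-0. -0. -1.] | tcp [0.5006 0.3381 0.2142] yaw 179.4 q [ 14.1  31.3 -72.2  89.4  30.   81.4  29.1] F [0.3 0.3 0.8] g 0.0321 t 15.83
1 -30 -10 [396. 212.]
1 -30 -1 [412. 212.]
1 -30 10 [432. 212.]
1 30 -10 [397. 314.]
1 30 -1 [412. 314.]
1 30 10 [431. 314.]
46 -30 -10 [477. 212.]
46 -30 -1 [493. 211.]
46 -30 10 [512. 211.]
46 30 -10 [473. 313.]
46 30 -1 [488. 313.]
46 30 10 [507. 313.]
```

View pics/w12.png

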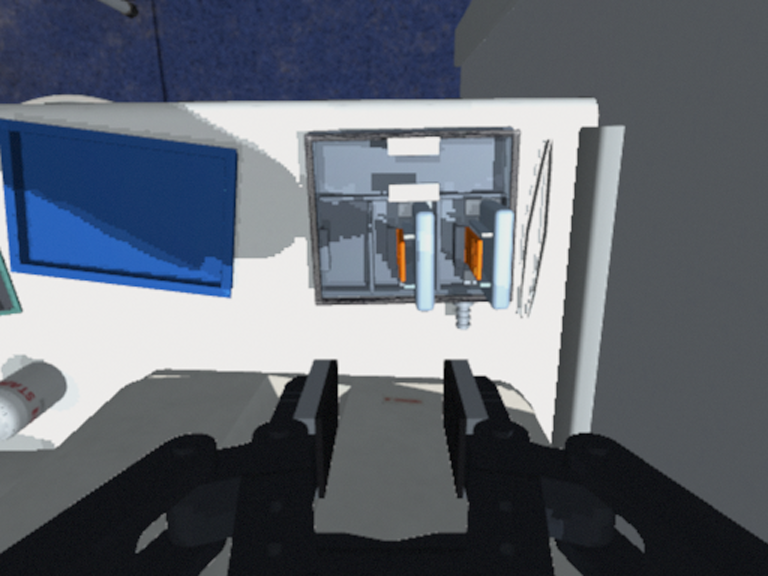

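>>> step_arm(deltas=[[2,5,25,0,0,-0.5,-0.25],[4,10,50,0,0,-1,-0.25],[5,14,75,0,0,-1,-0.25],[5,14,100,0,0,-1,-0.25],[5,14,110,0,0,-1,-0.25],[5,14,110,0,0,-1,-0.25],[5,14,110,0,0,-1,-0.25]])

```text
clock: 16.47
eef_pos: [0.4959, 0.3531, 0.1053]
tcp_rot: [[-1.0, -0.009, 0.0], [-0.009, 1.0, 0.0], [-0.0, 0.0, -1.0]]
ft_force: [-0.2, 0.6, 0.4]
grip_width: 0.0322
```

```bash
python3 -c "
from h import *
im,c,s=snap('wrist','w13.png',1.5)
plan([.4955,.3525,.046],180.4,s)
for z in (70,):
  for y in (1,46):
    for u in (-30,30):
      for v in (-10,-1,10): print(y,u,v,(proj(c,[.4765+.019+u/1000,.352+(y+v)/1000,.07])*1.5).round(0))
"
```

```text
d [ 0.4 -0.6 59.3] w [0.  0.  0.1] | tcp [0.4959 0.3531 0.1053] yaw -179.46 q [  9.8  37.  -67.5  95.9  35.8  71.9  25. ] F [-0.2  0.6  0.4] g 0.0322 t 16.47
1 -30 -10 [363. 263.]
1 -30 -1 [389. 263.]
1 -30 10 [419. 263.]
1 30 -10 [364. 413.]
1 30 -1 [387. 413.]
1 30 10 [415. 413.]
46 -30 -10 [489. 264.]
46 -30 -1 [515. 264.]
46 -30 10 [545. 264.]
46 30 -10 [479. 414.]
46 30 -1 [503. 414.]
46 30 10 [531. 414.]
```

View pics/w13.png

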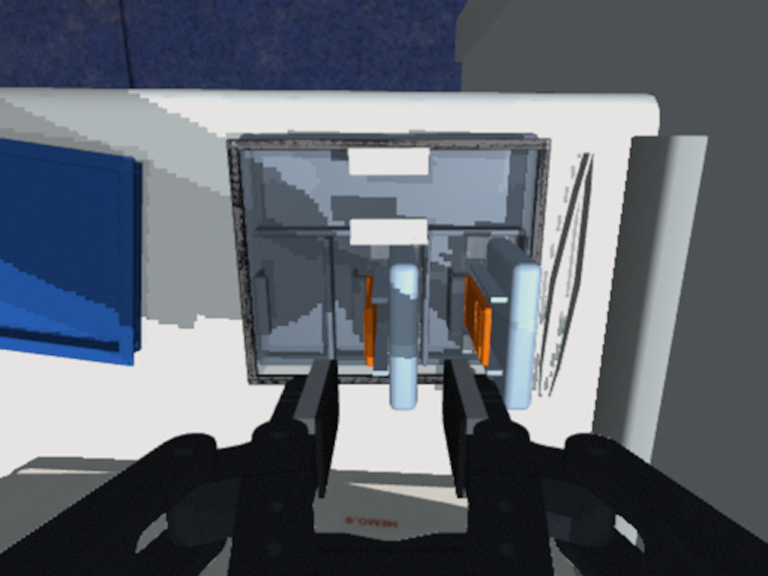

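>>> step_arm(deltas=[[0,-0.6,0,0,0,0,-0.33],[0,-0.6,15,0,0,0,-0.33],[0,-0.6,30,0,0,0,-0.33],[0,-0.6,42,0,0,0,-0.33],[0,-0.6,52,0,0,0,-0.33],[0,-0.6,59,0,0,0,-0.33],[0,-0.6,59,0,0,0,-0.33]])

```text
clock: 17.1
eef_pos: [0.4947, 0.3519, 0.0433]
tcp_rot: [[-1.0, -0.011, -0.002], [-0.011, 1.0, -0.001], [0.002, -0.001, -1.0]]
ft_force: [-0.2, 0.7, 0.5]
grip_width: 0.0284
```

>>> step_arm(deltas=[[0,1,0,0,0,0,-0.5],[0,2,0,0,0,0,-0.6],[0,3,0,0,0,0,-0.8],[0,3,0,0,0,0,-1],[0,3,0,0,0,0,-1],[0,3,0,0,0,0,-1],[0,3,0,0,0,0,-1]], newtons=40)

```text
clock: 17.68
eef_pos: [0.4956, 0.3561, 0.0458]
tcp_rot: [[-1.0, -0.011, 0.001], [-0.011, 1.0, 0.001], [-0.001, 0.001, -1.0]]
ft_force: [0.9, 1.1, 3.1]
grip_width: 0.0107
```

```bash
python3 -c "
from h import *
im,c,s=snap('wrist','w14.png',1.5)
plan([.4955,.3555,.046],180.4,s)
"
```

```text
d [ 0.1 -0.6 -0.2] w [0.1 0.  0.2] | tcp [0.4956 0.3561 0.0458] yaw -179.39 q [  7.4  40.5 -64.3  98.4  39.5  66.9  22.5] F [0.9 1.1 3.1] g 0.0107 t 17.68
```

View pics/w14.png

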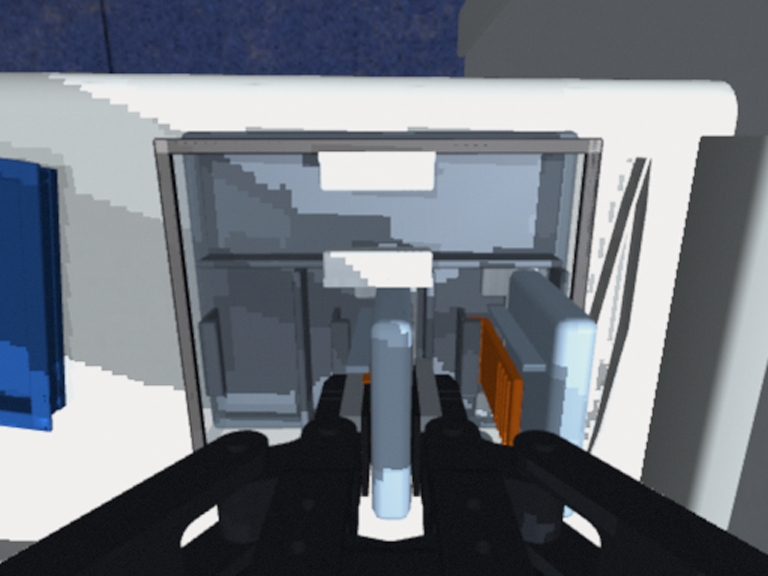

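>>> step_arm(deltas=[[0,0,-1,0,0,0,-1],[0,0,-3,0,0,0,-1],[0,0,-5,0,0,0,-1],[0,0,-6,0,0,0,-1],[0,0,-6,0,0,0,-1]])

```text
clock: 18.15
eef_pos: [0.4956, 0.3554, 0.0515]
tcp_rot: [[-1.0, -0.01, 0.0], [-0.01, 1.0, -0.0], [-0.0, -0.0, -1.0]]
ft_force: [0.9, 0.2, -1.0]
grip_width: 0.011
```

```bash
python3 -c "
from h import *
snap('side','s15.png',5,(170,110,260,220))
im,c,s=snap('wrist','w15.png',1.5)
plan([.4955,.3555,.046],180.4,s)
"
```

```text
d [0.  0.1 5.4] w [-0.   0.   0.2] | tcp [0.4955 0.3554 0.0514] yaw -179.41 q [  7.6  40.2 -64.6  98.2  39.1  67.4  22.8] F [ 0.1  0.  -1.4] g 0.0107 t 18.2
```

View pics/s15.png

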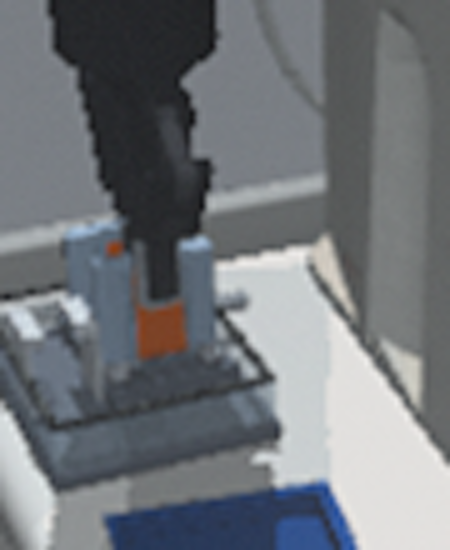

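View pics/w15.png

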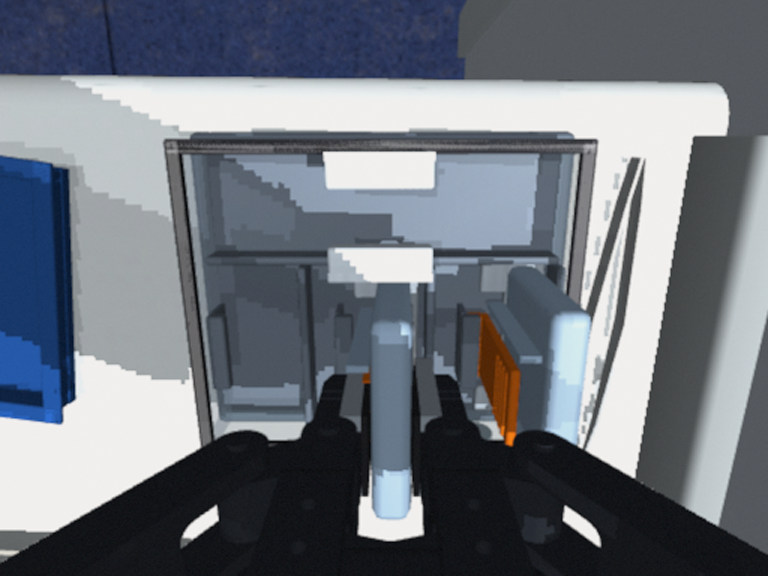

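>>> step_arm(deltas=[[0,0,-8,0,0,0,-1],[0,0,-18,0,0,0,-1],[0,0,-28,0,0,0,-1],[0,0,-38,0,0,0,-1],[0,0,-50,0,0,0,-1],[0,0,-65,0,0,0,-1],[0,0,-80,0,0,0,-1],[0,0,-95,0,0,0,-1],[0,0,-105,0,0,0,-1],[0,0,-105,0,0,0,-1]])

```text
clock: 19.08
eef_pos: [0.4962, 0.3566, 0.1593]
tcp_rot: [[-1.0, -0.01, 0.003], [-0.01, 1.0, 0.002], [-0.003, 0.002, -1.0]]
ft_force: [-0.9, -0.4, -0.7]
grip_width: 0.0107
```

```bash
cat > tray.py <<'E'
from h import *
import sys
def tray(f):
    im,c,s=snap('top',f,3.4,(140,140,370,250))
    hsv=cv2.cvtColor(im,cv2.COLOR_BGR2HSV); m=cv2.inRange(hsv,(100,140,60),(120,255,255)); m[:150]=0;m[250:]=0;m[:,:200]=0;m[:,345:]=0
    cs,_=cv2.findContours(m,cv2.RETR_EXTERNAL,cv2.CHAIN_APPROX_NONE); k=max(cs,key=cv2.contourArea)
    P=np.array([onz(c,p,.015)[:2]*1000 for p in k[:,0]],np.float32); r=cv2.minAreaRect(P); print('tray',r); return r
if __name__=='__main__':
    tray(sys.argv[1]); snap('wrist','w_'+sys.argv[1],1.5)
E
python3 tray.py t16.png; python3 -c "
from h import *
plan([.4658,.1174,.15],172.3)"
```

```text
tray ((476.5619812011719, 155.69630432128906), (148.7991485595703, 88.26883697509766), 81.92679595947266)
d [  32.2 -237.8    6.5] w [0.  0.  8.3] | tcp [0.4956 0.3555 0.1565] yaw -179.42 q [ 10.5  34.1 -69.3  92.8  32.7  76.2  27. ] F [ 0.3 -0.3 -1.5] g 0.0106 t 19.18
```

View pics/t16.png

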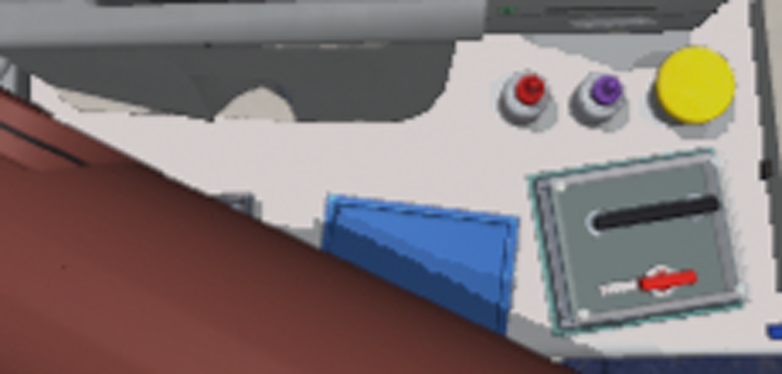

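View pics/w_t16.png

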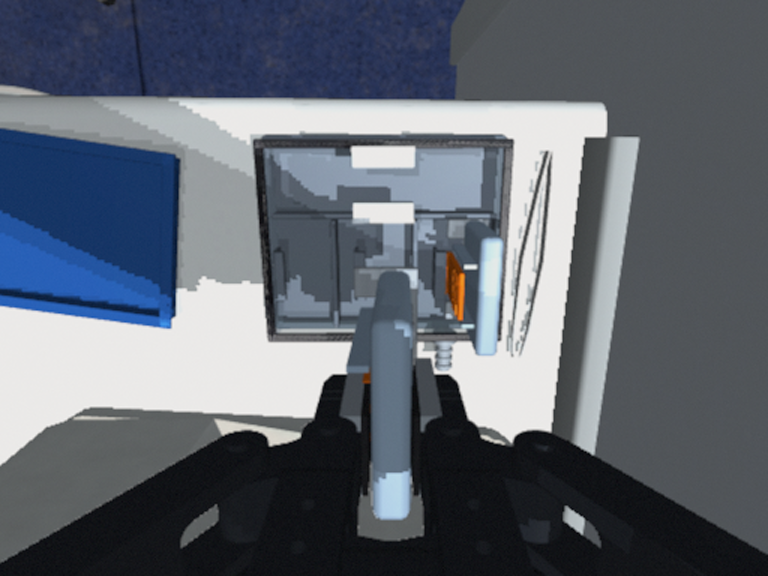

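>>> step_arm(deltas=[[2,-10,0,0,0,1,-1],[5,-30,0,0,0,2,-1],[8,-55,0,0,0,3,-1],[12,-80,0,0,0,4,-1],[15,-105,0,0,0,5,-1],[19,-130,0,0,0,6,-1],[22,-155,0,0,0,7,-1],[26,-180,0,0,0,8,-1],[29,-205,0,0,0,8.3,-1],[31,-225,0,0,0,8.3,-1],[32,-235,0,0,0,8.3,-1],[32,-238,0,0,0,8.3,-1],[32,-238,0,0,0,8.3,-1],[32,-238,0,0,0,8.3,-1]])

```text
clock: 20.35
eef_pos: [0.4658, 0.1178, 0.1561]
tcp_rot: [[-0.991, 0.134, -0.0], [0.134, 0.991, 0.0], [0.0, 0.0, -1.0]]
ft_force: [1.4, -0.1, 0.9]
grip_width: 0.0108
```

```bash
python3 tray.py t17.png; python3 -c "
from h import *
plan([.4658,.1174,.041],172.3)
s=bot.read_state();c=cam('wrist',s)
t=np.radians(-7.7)
for u in (-48,48):
  for v in (-73,73): print(u,v,proj(c,[.471+(u*np.cos(t)-v*np.sin(t))/1000,.1562+(u*np.sin(t)+v*np.cos(t))/1000,.015])*1.5)"
```

```text
tray ((474.9667053222656, 185.43515014648438), (90.7195816040039, 98.45829010009766), 82.46601104736328)
d [ -0.2  -1.1 115.2] w [ 0.  -0.   0.1] | tcp [0.4657 0.1184 0.1562] yaw 172.4 q [ 47.6  13.  -72.9 109.8  13.5  66.8  52.2] F [ 0.3 -0.  -1. ] g 0.0107 t 20.45
-48 -73 [326.80540041 187.82885811]
-48 73 [593.66278526 188.28426931]
48 -73 [332.13304427 350.58427407]
48 73 [575.34479331 350.91339061]
```

View pics/w_t17.png

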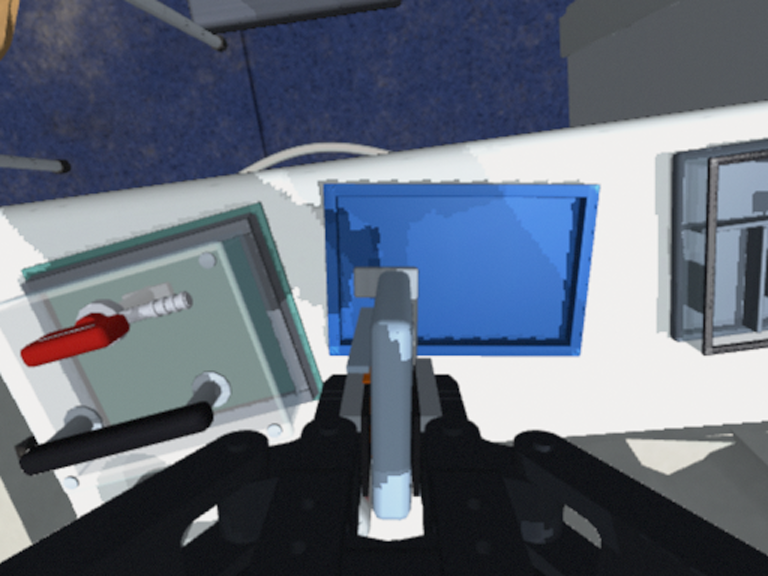

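View pics/t17.png

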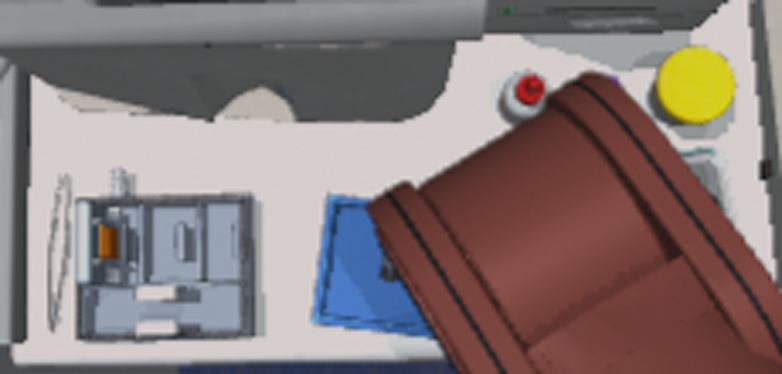

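>>> step_arm(deltas=[[0,-1,25,0,0,0,-1],[0,-1,50,0,0,0,-1],[0,-1,75,0,0,0,-1],[0,-1,95,0,0,0,-1],[0,-1,107,0,0,0,-1],[0,-1,112,0,0,0,-1],[0,-1,114,0,0,0,-1],[0,-1,115,0,0,0,-1],[0,-1,116,0,0,0,-1],[0,-1,116,0,0,0,-1]])

```text
clock: 21.28
eef_pos: [0.4664, 0.1163, 0.0411]
tcp_rot: [[-0.991, 0.134, 0.001], [0.134, 0.991, 0.0], [-0.001, 0.0, -1.0]]
ft_force: [-1.2, -0.6, -0.8]
grip_width: 0.011
```

```bash
python3 -c "
from h import *
snap('side','s18.png',4,(170,150,290,280))
plan([.4658,.1174,.041],172.3)"
```

```text
d [0.7 1.1 0. ] w [ 0.   0.1 -0. ] | tcp [0.4664 0.1162 0.041 ] yaw 172.28 q [ 37.2  23.3 -64.3 116.4  25.6  55.7  42.1] F [-0.2  1.1 -0.9] g 0.0112 t 21.33
```

View pics/s18.png

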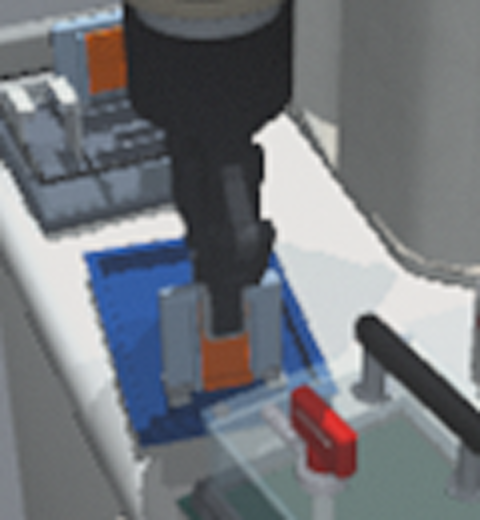

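>>> step_arm(deltas=[[0,0,1,0,0,0,-1],[0,0,2,0,0,0,-1],[0,0,2,0,0,0,-1]])

```text
clock: 21.58
eef_pos: [0.4665, 0.1165, 0.0395]
tcp_rot: [[-0.991, 0.134, 0.001], [0.134, 0.991, -0.001], [-0.001, -0.0, -1.0]]
ft_force: [-3.5, -1.2, 14.7]
grip_width: 0.0106
```

>>> step_arm(deltas=[[0,0,0,0,0,0,-0.6],[0,0,0,0,0,0,-0.45],[0,0,0,0,0,0,-0.3],[0,0,0,0,0,0,-0.2],[0,0,0,0,0,0,-0.2],[0,0,-10,0,0,0,-0.2],[0,0,-35,0,0,0,-0.2],[0,0,-70,0,0,0,-0.2],[0,0,-100,0,0,0,-0.2],[0,0,-120,0,0,0,-0.2]])

```text
clock: 22.42
eef_pos: [0.4664, 0.1173, 0.1614]
tcp_rot: [[-0.991, 0.133, 0.002], [0.133, 0.991, 0.001], [-0.002, 0.001, -1.0]]
ft_force: [1.0, 0.2, -0.8]
grip_width: 0.0342
```

```bash
python3 -c "
from h import *
snap('side','s19.png',4,(170,150,290,280))
plan([.4955,.397,.14],180.4)"
```

```text
d [  9.7 280.2  24.4] w [ 0.1  0.3 -8. ] | tcp [0.4679 0.118  0.1641] yaw 172.39 q [ 47.   11.4 -71.4 109.3  11.9  67.1  53.7] F [3.3 1.4 3.2] g 0.0342 t 22.47
```

View pics/s19.png

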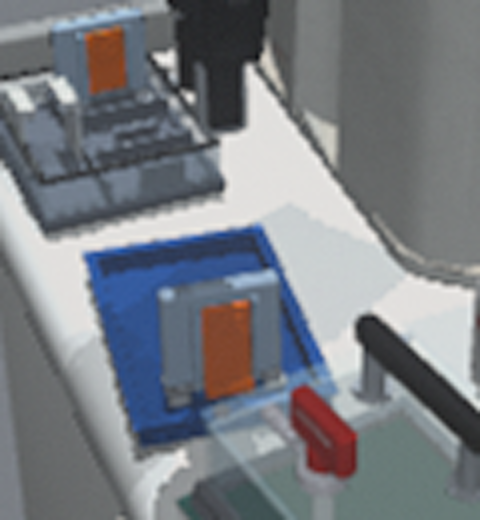

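>>> step_arm(deltas=[[1,30,0,0,0,-1,-0.2],[2,65,0,0,0,-2,-0.2],[3,100,0,0,0,-4,-0.2],[4,135,0,0,0,-6,-0.2],[6,170,0,0,0,-8,-0.2],[8,205,5,0,0,-8,-0.2],[10,240,15,0,0,-8,-0.2],[10,268,30,0,0,-8,-0.2],[10,280,48,0,0,-8,-0.2],[10,280,58,0,0,-8,-0.2],[10,280,58,0,0,-8,-0.2],[10,280,58,0,0,-8,-0.2]])

```text
clock: 23.47
eef_pos: [0.4934, 0.3939, 0.1003]
tcp_rot: [[-1.0, -0.005, -0.001], [-0.005, 1.0, -0.001], [0.001, -0.001, -1.0]]
ft_force: [-0.2, 0.2, 0.2]
grip_width: 0.0344
```

```bash
python3 -c "
from h import *
im,c,s=snap('wrist','w20.png',1.5)
plan([.495,.3975,.046],180.4,s)
for y in (46,):
    for u in (-30,30):
      for v in (-10,-1,10): print(y,u,v,(proj(c,[.4765+.0185+u/1000,.352+(y+v)/1000,.07])*1.5).round(0))
"
```

```text
d [-1.6  3.6 54.3] w [-0.1 -0.1 -0.1] | tcp [0.4934 0.3939 0.1003] yaw -179.74 q [  1.   36.  -60.2  92.9  32.7  70.6  24.5] F [-0.2  0.2  0.2] g 0.0344 t 23.47
46 -30 -10 [375. 272.]
46 -30 -1 [400. 272.]
46 -30 10 [432. 272.]
46 30 -10 [375. 424.]
46 30 -1 [399. 424.]
46 30 10 [427. 425.]
```

View pics/w20.png

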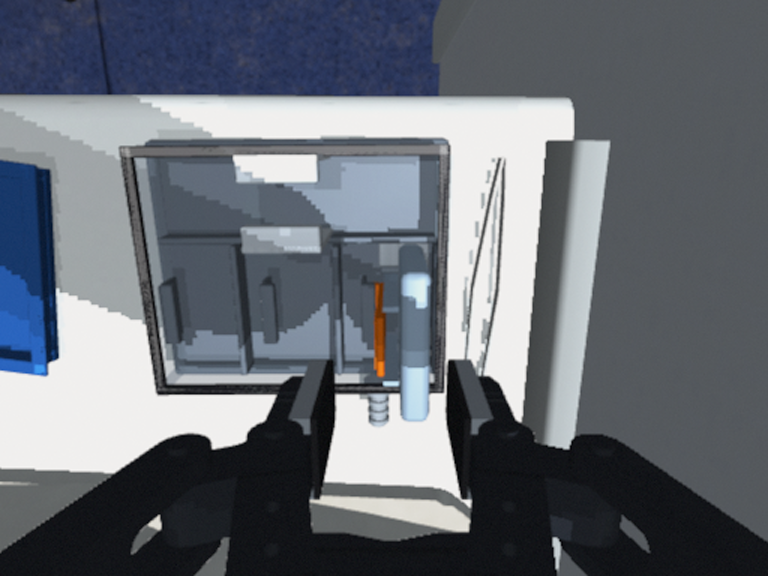

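>>> step_arm(deltas=[[-1.6,3,0,0,0,0,-0.25],[-1.6,4,15,0,0,0,-0.25],[-1.6,4,30,0,0,0,-0.25],[-1.6,4,42,0,0,0,-0.25],[-1.6,4,50,0,0,0,-0.25],[-1.6,4,54,0,0,0,-0.25],[-1.6,4,54,0,0,0,-0.3],[-1.6,5,54,0,0,0,-0.5],[-1.6,6,54,0,0,0,-0.6],[-1.6,7,54,0,0,0,-0.8],[-1.6,7,54,0,0,0,-1],[-1.6,7,54,0,0,0,-1],[-1.6,7,54,0,0,0,-1],[-1.6,7,54,0,0,0,-1],[-1.6,7,54,0,0,0,-1]], newtons=40)

```text
clock: 24.77
eef_pos: [0.4953, 0.4026, 0.047]
tcp_rot: [[-1.0, -0.005, 0.001], [-0.005, 1.0, 0.001], [-0.001, 0.001, -1.0]]
ft_force: [0.1, 0.6, 5.9]
grip_width: 0.0108
```

>>> step_arm(deltas=[[0,0,-1,0,0,0,-1],[0,0,-3,0,0,0,-1],[0,0,-5,0,0,0,-1],[0,0,-6,0,0,0,-1],[0,0,-6,0,0,0,-1]])

```text
clock: 25.18
eef_pos: [0.4949, 0.402, 0.0524]
tcp_rot: [[-1.0, -0.005, -0.0], [-0.005, 1.0, -0.0], [0.0, -0.0, -1.0]]
ft_force: [0.3, -0.8, -1.4]
grip_width: 0.0106
```

```bash
python3 -c "
from h import *
im,c,s=snap('wrist','w21.png',1.5)
plan([.495,.3975,.046],180.4,s)"
```

```text
d [-0.  -4.5  6.4] w [-0.  -0.  -0.1] | tcp [0.4949 0.402  0.0524] yaw -179.7 q [ -1.3  39.3 -57.8  94.2  35.6  66.8  22.4] F [ 0.3 -0.8 -1.4] g 0.0106 t 25.18
```

View pics/w21.png

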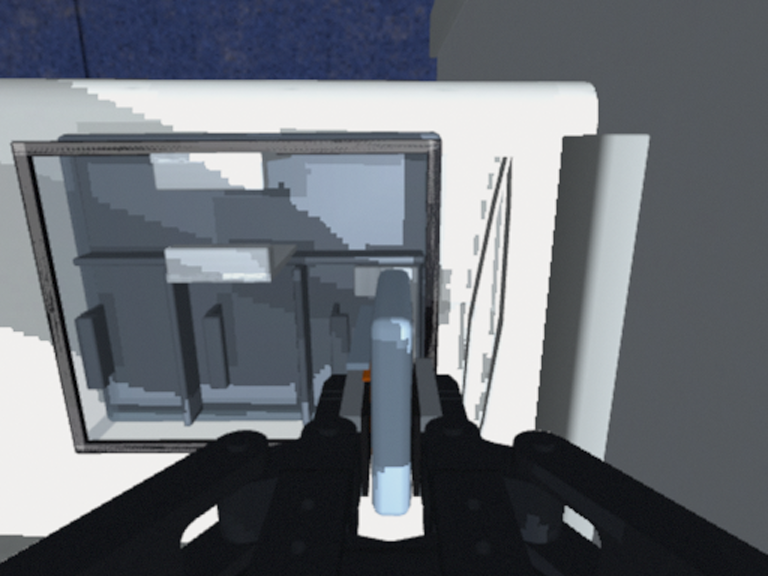

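>>> step_arm(deltas=[[0,0,-8,0,0,0,-1],[0,0,-18,0,0,0,-1],[0,0,-28,0,0,0,-1],[0,0,-40,0,0,0,-1],[0,0,-55,0,0,0,-1],[0,0,-70,0,0,0,-1],[0,0,-85,0,0,0,-1],[0,0,-98,0,0,0,-1],[0,0,-105,0,0,0,-1],[0,0,-105,0,0,0,-1]])

```text
clock: 26.07
eef_pos: [0.4955, 0.4028, 0.1595]
tcp_rot: [[-1.0, -0.005, 0.002], [-0.005, 1.0, 0.002], [-0.002, 0.002, -1.0]]
ft_force: [0.8, -0.1, -1.0]
grip_width: 0.0106
```

```bash
python3 tray.py t22.png; python3 -c "
from h import *
plan([.477,.2008,.155],172.3)"
```

```text
tray ((471.0437927246094, 156.6160125732422), (148.7854461669922, 99.0289306640625), 82.3434066772461)
d [  19.  -201.     2.2] w [-0.  0.  8.] | tcp [0.495  0.4019 0.1572] yaw -179.71 q [  1.1  33.7 -61.9  88.8  30.3  76.   26. ] F [ 0.5 -0.3 -1.3] g 0.011 t 26.17
```

View pics/w_t22.png

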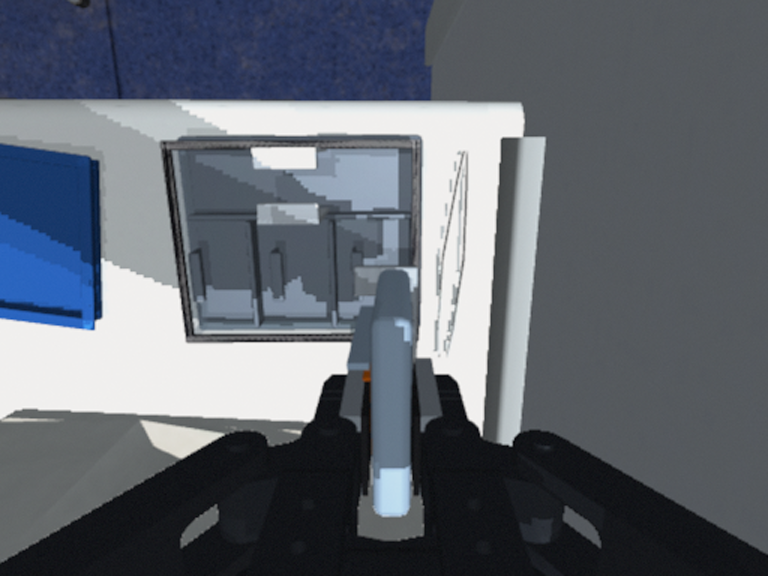

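View pics/t22.png

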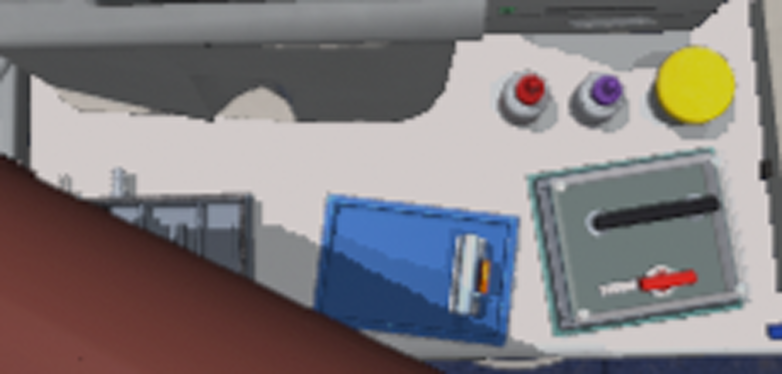

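>>> step_arm(deltas=[[1,-10,0,0,0,1,-1],[3,-30,0,0,0,2,-1],[5,-55,0,0,0,3,-1],[7,-80,0,0,0,4,-1],[10,-105,0,0,0,5,-1],[13,-130,0,0,0,6,-1],[16,-155,0,0,0,7,-1],[18,-178,0,0,0,8,-1],[19,-193,0,0,0,8,-1],[19,-200,0,0,0,8,-1],[19,-201,0,0,0,8,-1],[19,-201,0,0,0,8,-1]])

```text
clock: 27.17
eef_pos: [0.4769, 0.2007, 0.157]
tcp_rot: [[-0.991, 0.135, -0.0], [0.135, 0.991, -0.0], [0.0, -0.0, -1.0]]
ft_force: [0.6, -0.3, -0.9]
grip_width: 0.011
```

```bash
python3 -c "
from h import *
im,c,s=snap('wrist','w23.png',1.5)
plan([.477,.2008,.041],172.3)"
```

```text
d [ -0.3  -0.8 116.2] w [ 0. -0.  0.] | tcp [0.4768 0.2016 0.1572] yaw 172.31 q [ 31.5  18.5 -68.3 105.2  18.5  68.7  39.7] F [ 0.6  0.  -1.1] g 0.0113 t 27.22
```

View pics/w23.png

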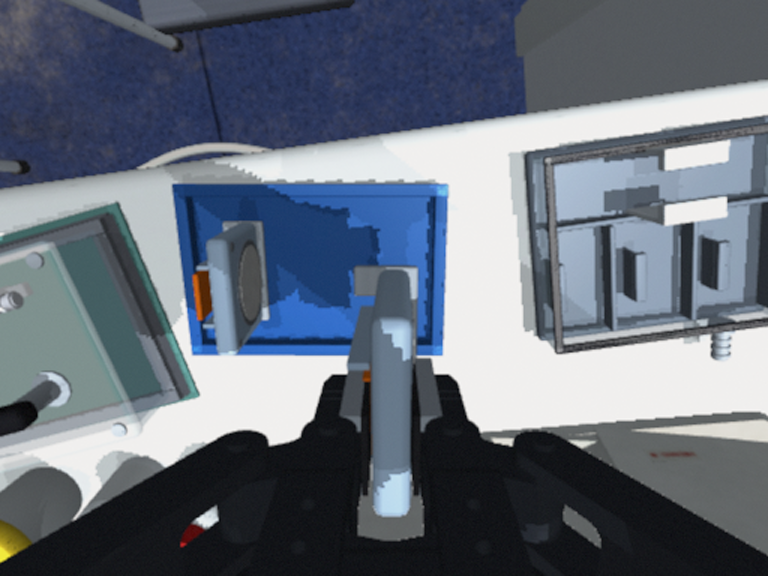

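>>> step_arm(deltas=[[0,-2,25,0,0,0,-1],[0,-2,50,0,0,0,-1],[0,-2,75,0,0,0,-1],[0,-2,95,0,0,0,-1],[0,-2,107,0,0,0,-1],[0,-2,113,0,0,0,-1],[0,-2,115,0,0,0,-1],[0,-2,116,0,0,0,-1],[0,-2,117,0,0,0,-1],[0,-2,117,0,0,0,-1]])

```text
clock: 28.05
eef_pos: [0.4773, 0.1993, 0.0411]
tcp_rot: [[-0.991, 0.134, 0.001], [0.134, 0.991, 0.0], [-0.001, 0.001, -1.0]]
ft_force: [0.2, 0.3, -1.6]
grip_width: 0.0112
```

>>> step_arm(deltas=[[0,0,0,0,0,0,-0.6],[0,0,0,0,0,0,-0.45],[0,0,0,0,0,0,-0.3],[0,0,0,0,0,0,-0.2],[0,0,0,0,0,0,-0.2],[0,0,-10,0,0,0,-0.2],[0,0,-35,0,0,0,-0.2],[0,0,-70,0,0,0,-0.2],[0,0,-105,0,0,0,-0.2],[0,0,-140,0,0,0,-0.2],[0,0,-170,0,0,0,-0.2],[0,0,-180,0,0,0,-0.2]])

```text
clock: 29.05
eef_pos: [0.4779, 0.2005, 0.2253]
tcp_rot: [[-0.991, 0.133, 0.005], [0.133, 0.991, 0.001], [-0.005, 0.002, -1.0]]
ft_force: [0.4, -0.2, -0.6]
grip_width: 0.0343
```

```bash
python3 -c "
from h import *
snap('side','s24.png',4,(170,150,290,280))
im,c,s=snap('wrist','w24.png',1.5)
plan([.5075,-.015,.2],97.9)"
```

```text
d [ -58.2 -208.7   22.8] w [ 0.2  0.2 74.4] | tcp [0.4777 0.1996 0.2228] yaw 172.29 q [ 34.8  13.8 -70.1 100.5  13.6  74.9  43.9] F [-0.   1.3 -0.9] g 0.0344 t 29.15
```

View pics/s24.png

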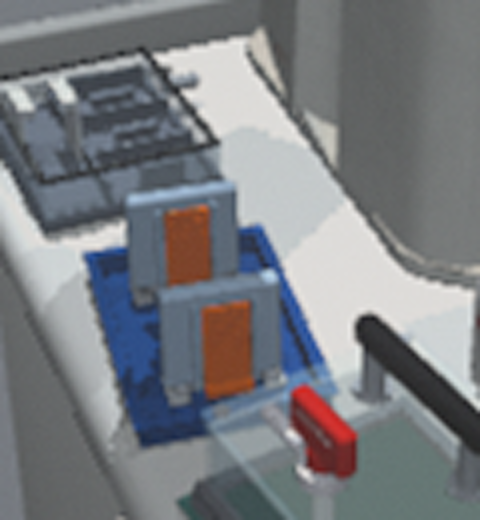

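View pics/w24.png

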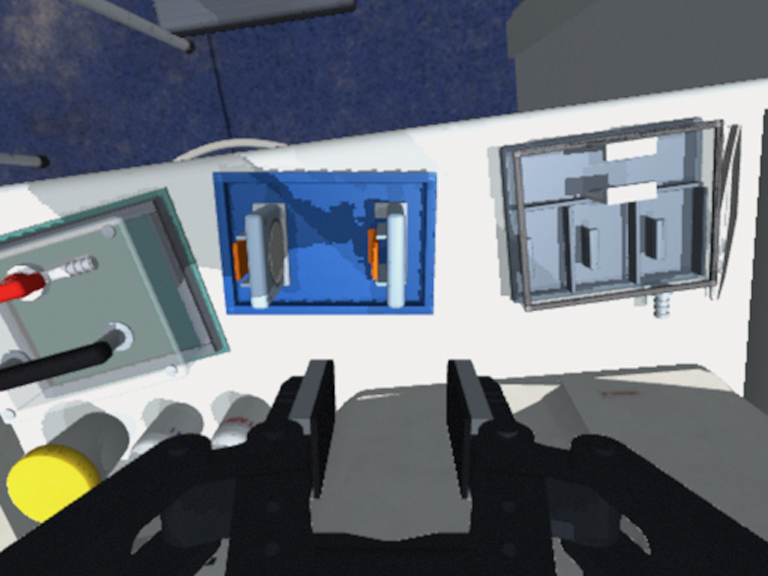

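>>> step_arm(deltas=[[-5,-18,5,0,0,6,-0.2],[-10,-36,5,0,0,13,-0.2],[-15,-54,5,0,0,20,-0.2],[-20,-72,5,0,0,27,-0.2],[-25,-90,8,0,0,34,-0.2],[-30,-108,10,0,0,41,-0.2],[-35,-126,12,0,0,48,-0.2],[-40,-144,14,0,0,55,-0.2],[-45,-162,16,0,0,62,-0.2],[-50,-180,18,0,0,69,-0.2],[-55,-198,20,0,0,74.4,-0.2],[-58,-209,22,0,0,74.4,-0.2],[-58,-209,22,0,0,74.4,-0.2],[-58,-209,22,0,0,74.4,-0.2]])

```text
clock: 30.32
eef_pos: [0.5057, -0.0156, 0.1976]
tcp_rot: [[-0.14, 0.99, -0.001], [0.99, 0.14, 0.001], [0.001, -0.001, -1.0]]
ft_force: [-0.3, 1.7, 0.8]
grip_width: 0.0344
```

```bash
python3 -c "
from h import *
im,c,s=snap('wrist','w25.png',1.5)
plan([.5078,-.015,.0755],97.88)"
```

```text
d [ -0.6   2.  122.4] w [-0.  -0.1  0.2] | tcp [ 0.5059 -0.0148  0.1979] yaw 98.1 q [ 46.5   8.7 -53.5 104.1   7.3  70.9  -1. ] F [ 0.5  1.2 -0.2] g 0.034 t 30.37
```

View pics/w25.png

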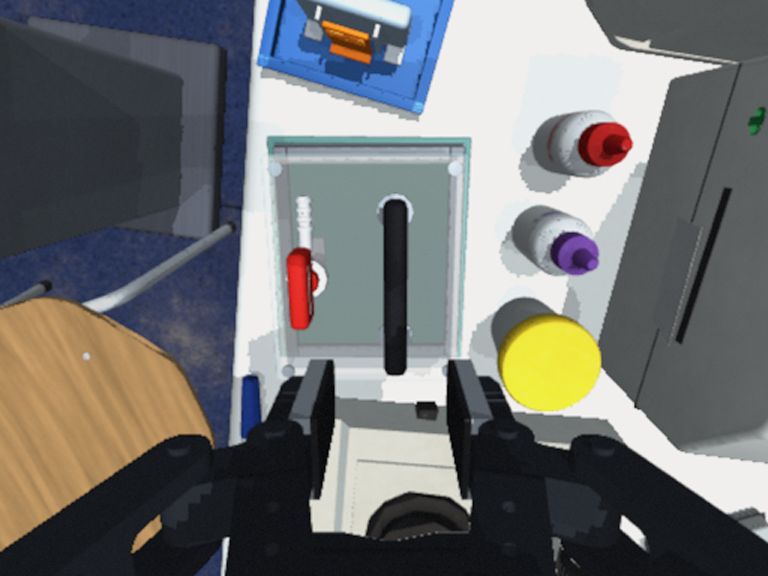

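>>> step_arm(deltas=[[0,2,25,0,0,0.2,-0.2],[0,2,50,0,0,0.2,-0.2],[0,2,75,0,0,0.2,-0.2],[0,2,97,0,0,0.2,-0.2],[0,2,112,0,0,0.2,-0.2],[0,2,120,0,0,0.2,-0.2],[0,2,122,0,0,0.2,-0.2],[0,2,122,0,0,0.2,-0.2],[0,2,122,0,0,0.2,-0.5],[0,2,122,0,0,0.2,-0.8],[0,2,122,0,0,0.2,-1],[0,2,122,0,0,0.2,-1],[0,2,122,0,0,0.2,-1],[0,2,122,0,0,0.2,-1],[0,2,122,0,0,0.2,-1]], newtons=80)

```text
clock: 31.62
eef_pos: [0.5087, -0.0154, 0.0773]
tcp_rot: [[-0.134, 0.991, 0.001], [0.991, 0.134, -0.0], [-0.001, 0.001, -1.0]]
ft_force: [-3.3, 1.7, 7.2]
grip_width: 0.0102
```

```bash
python3 -c "
from h import *
im,c,s=snap('wrist','w26.png',1.5)
plan([.5078,-.015,.0755],97.88)"
```

```text
d [ 0.5 -0.9  1.8] w [ 0.1  0.  -0.2] | tcp [ 0.5087 -0.0154  0.0773] yaw 97.71 q [ 41.8  17.8 -50.9 111.4  16.3  58.1  -8.8] F [-2.7  1.   6.9] g 0.0102 t 31.67
```

View pics/w26.png

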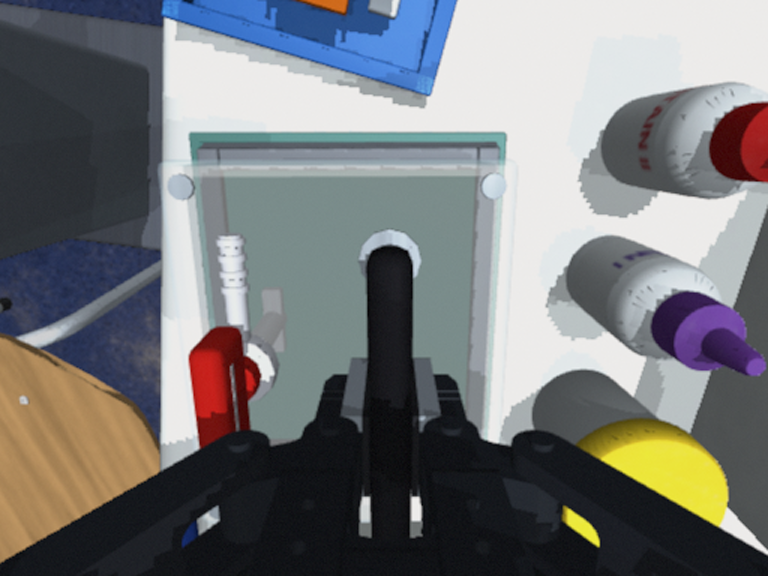

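>>> step_arm(deltas=[[0,0,-5,0,0,0,-1],[0,0,-12,0,0,0,-1],[0,0,-22,0,0,0,-1],[0,0,-35,0,0,0,-1],[0,0,-50,0,0,0,-1],[0,0,-65,0,0,0,-1],[0,0,-80,0,0,0,-1],[0,0,-95,0,0,0,-1],[0,0,-110,0,0,0,-1],[0,0,-122,0,0,0,-1],[0,0,-130,0,0,0,-1],[0,0,-130,0,0,0,-1]])

```text
clock: 32.67
eef_pos: [0.5091, -0.0156, 0.2084]
tcp_rot: [[-0.134, 0.991, 0.003], [0.991, 0.134, -0.001], [-0.001, 0.003, -1.0]]
ft_force: [-0.0, -0.2, -3.7]
grip_width: 0.0102
```

```bash
python3 -c "
from h import *
s=bot.read_state()
plan([.4925,.352,.205],90.5,s)"
```

```text
d [366.5  32.7   3.1] w [0.2 0.1 7.2] | tcp [ 0.5091 -0.0156  0.2084] yaw 97.69 q [ 46.8   8.4 -53.7 103.    7.2  71.9  -1.2] F [-0.  -0.2 -3.7] g 0.0102 t 32.67
```

>>> step_arm(deltas=[[10,1,0,0,0,0,-1],[30,3,0,0,0,0,-1],[55,5,0,0,0,1,-1],[80,7,0,0,0,2,-1],[105,9,0,0,0,3,-1],[130,11,0,0,0,4,-1],[155,13,0,0,0,5,-1],[180,15,0,0,0,6,-1],[205,17,0,0,0,7.2,-1],[230,20,0,0,0,7.2,-1],[255,22,0,0,0,7.2,-1],[280,25,0,0,0,7.2,-1],[305,28,0,0,0,7.2,-1],[330,30,0,0,0,7.2,-1],[350,32,0,0,0,7.2,-1],[361,33,0,0,0,7.2,-1],[366.5,33,0,0,0,7.2,-1],[366.5,33,0,0,0,7.2,-1],[366.5,33,0,0,0,7.2,-1]])

```text
clock: 34.25
eef_pos: [0.4914, 0.3517, 0.2056]
tcp_rot: [[-0.009, 1.0, -0.001], [1.0, 0.009, -0.001], [-0.001, -0.001, -1.0]]
ft_force: [-0.5, -0.5, -3.2]
grip_width: 0.01
```

```bash
python3 -c "
from h import *
snap('side','s27.png',4,(150,80,270,210))
im,c,s=snap('wrist','w27.png',1.5)
plan([.4925,.352,.115],90.5)"
```

```text
d [ 1.3  0.4 90.9] w [-0.   0.1 -0.1] | tcp [0.4921 0.3508 0.2059] yaw 90.42 q [  5.   24.6 -58.   90.3  21.3  77.  -55.1] F [ 0.5 -0.8 -3.5] g 0.0103 t 34.35
```

View pics/w27.png

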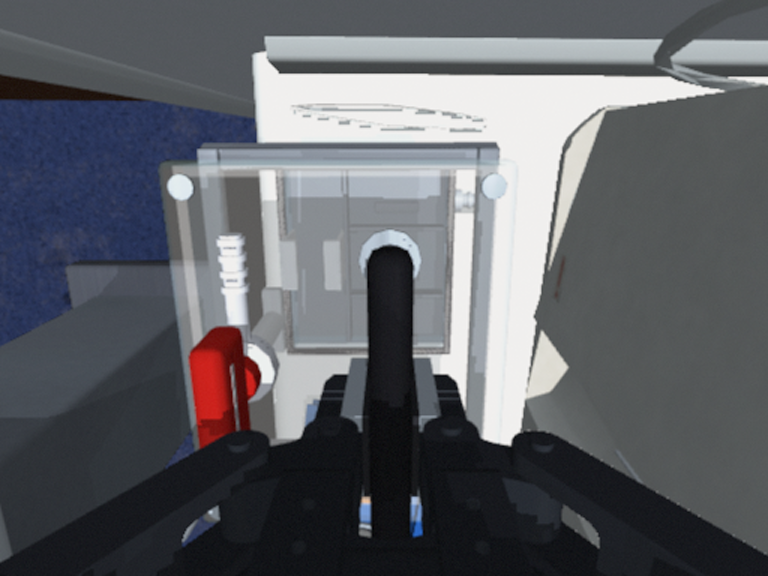

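View pics/s27.png

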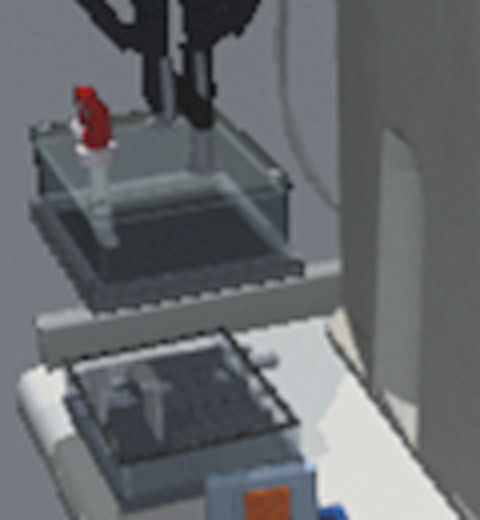

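>>> step_arm(deltas=[[0.5,0.4,20,0,0,0,-1],[0.5,0.4,40,0,0,0,-1],[0.5,0.4,58,0,0,0,-1],[0.5,0.4,72,0,0,0,-1],[0.5,0.4,82,0,0,0,-1],[0.5,0.4,88,0,0,0,-1],[0.5,0.4,92,0,0,0,-1],[0.5,0.4,93,0,0,0,-1]])

```text
clock: 35.02
eef_pos: [0.4923, 0.3524, 0.1132]
tcp_rot: [[-0.008, 1.0, -0.0], [1.0, 0.008, 0.0], [0.0, -0.0, -1.0]]
ft_force: [0.8, 0.1, -3.9]
grip_width: 0.0103
```

```bash
python3 -c "
from h import *
im,c,s=snap('wrist','w28.png',1.5)
plan([.4925,.352,.102],90.5)"
```

```text
d [-0.6  0.2 11.4] w [ 0. -0. -0.] | tcp [0.4923 0.3526 0.1134] yaw 90.49 q [  2.8  29.3 -55.3  96.2  25.7  68.2 -58.3] F [-0.4  0.6 -3.5] g 0.0104 t 35.07
```

View pics/w28.png

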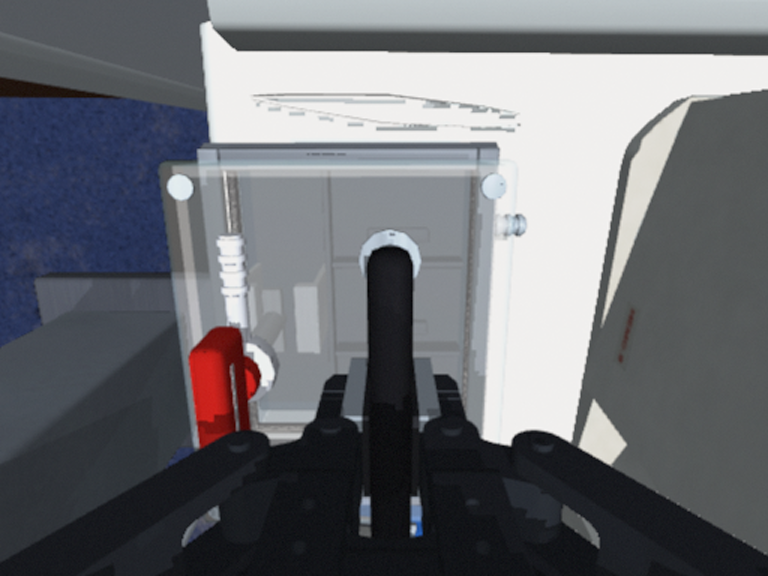

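>>> step_arm(deltas=[[0,0,2,0,0,0,-1],[0,0,4,0,0,0,-1],[0,0,6,0,0,0,-1],[0,0,7,0,0,0,-1],[0,0,7,0,0,0,-1]])

```text
clock: 35.48
eef_pos: [0.4921, 0.3524, 0.1061]
tcp_rot: [[-0.009, 1.0, -0.0], [1.0, 0.009, -0.0], [-0.0, -0.0, -1.0]]
ft_force: [0.5, 0.3, -3.5]
grip_width: 0.0102
```

>>> step_arm(deltas=[[0,0,1,0,0,0,-1],[0,0,2,0,0,0,-1],[0,0,3,0,0,0,-1],[0,0,4,0,0,0,-1],[0,0,4,0,0,0,-1]])

```text
clock: 35.9
eef_pos: [0.4921, 0.3526, 0.1023]
tcp_rot: [[-0.009, 1.0, -0.0], [1.0, 0.009, 0.0], [0.0, -0.0, -1.0]]
ft_force: [0.3, -0.7, -2.0]
grip_width: 0.0103
```

>>> step_arm(deltas=[[0,0,0.5,0,0,0,-1],[0,0,1,0,0,0,-1],[0,0,1.5,0,0,0,-1],[0,0,2,0,0,0,-1],[0,0,2,0,0,0,-1]])

```text
clock: 36.32
eef_pos: [0.492, 0.3526, 0.1021]
tcp_rot: [[-0.009, 1.0, 0.001], [1.0, 0.009, -0.001], [-0.001, 0.001, -1.0]]
ft_force: [-7.3, -6.2, 17.1]
grip_width: 0.0103
```

```bash
python3 -c "
from h import *
snap('side','s29.png',5,(150,110,250,220))
im,c,s=snap('wrist','w29.png',1.5)
plan([.4925,.352,.102],90.5)"
```

```text
d [-0.6  0.5  0.1] w [0. 0. 0.] | tcp [0.492  0.3526 0.1021] yaw 90.5 q [  2.5  30.  -54.9  96.8  26.4  67.2 -58.9] F [-8.1 -6.9 17.2] g 0.0104 t 36.42
```

View pics/s29.png

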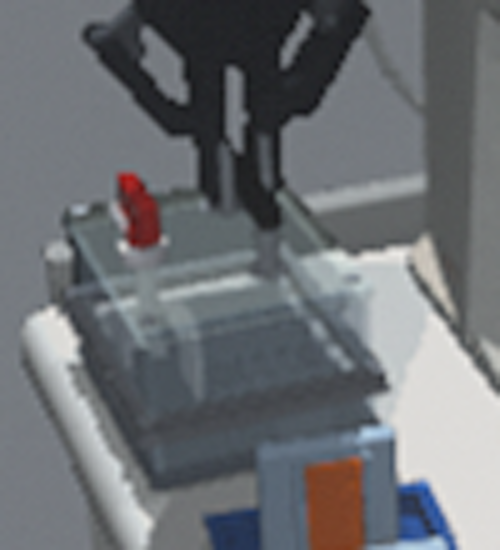

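View pics/w29.png

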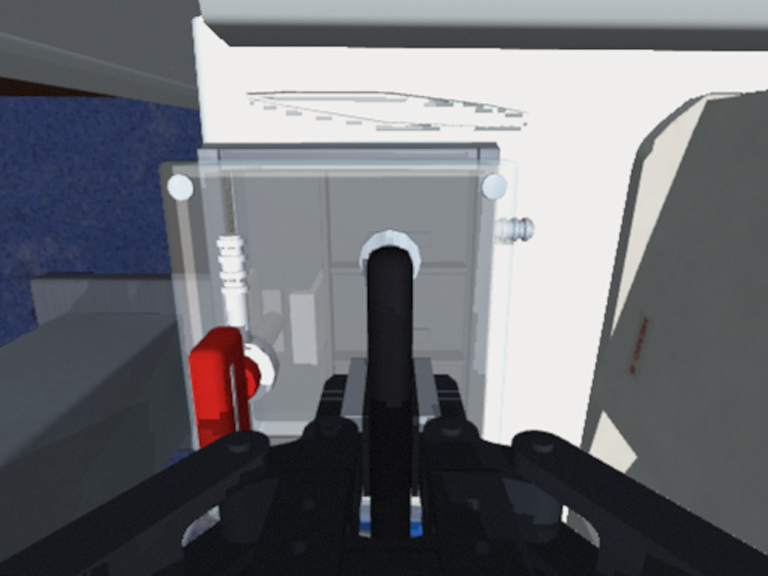

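>>> step_arm(deltas=[[0,0,0,0,0,0,-0.5],[0,0,0,0,0,0,-0.35],[0,0,0,0,0,0,-0.25],[0,0,0,0,0,0,-0.25],[0,0,-15,0,0,0,-0.25],[0,0,-45,0,0,0,-0.25],[0,0,-70,0,0,0,-0.25],[0,-25,-75,0,0,0,-0.25],[0,-48,-75,0,0,0,-0.25],[0,-48,-75,0,0,0,-0.25],[0,-48,-75,0,0,0,-0.25]])

```text
clock: 37.33
eef_pos: [0.4436, 0.3525, 0.1766]
tcp_rot: [[-0.01, 1.0, 0.002], [1.0, 0.01, -0.0], [-0.0, 0.002, -1.0]]
ft_force: [0.3, -0.9, -0.9]
grip_width: 0.0317
```

```bash
python3 -c "
from h import *
im,c,s=snap('wrist','w30.png',1.5)
plan([.4435,.352,.094],90.5)
for z,P in ((.123,[.4925,.352]),): print(proj(c,[.4925,.352+.046,.123])*1.5,proj(c,[.4435,.352+.02,.122])*1.5)
"
```

```text
d [-0.1 -1.2 82.2] w [0.1 0.  0. ] | tcp [0.4446 0.3521 0.1762] yaw 90.51 q [  6.1  21.5 -59.8  97.7  19.5  72.1 -57.5] F [ 0.3  0.8 -0.4] g 0.0319 t 37.38
[518.06640635 214.68953692] [389.5993268  278.28457589]
```

View pics/w30.png

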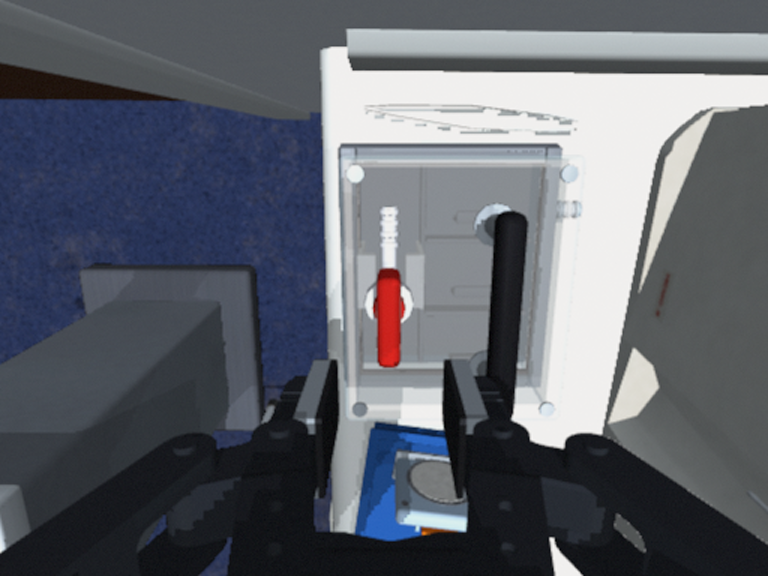

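>>> step_arm(deltas=[[0,-0.7,25,0,0,0,-0.25],[0,-0.7,50,0,0,0,-0.25],[0,-0.7,68,0,0,0,-0.25],[0,-0.7,78,0,0,0,-0.25],[0,-0.7,82,0,0,0,-0.25],[0,-0.7,82,0,0,0,-0.25],[0,-0.7,82,0,0,0,-0.6],[0,-0.7,82,0,0,0,-0.8],[0,-0.7,82,0,0,0,-1],[0,-0.7,82,0,0,0,-1],[0,-0.7,82,0,0,0,-1],[0,-0.7,82,0,0,0,-1],[0,-0.7,82,0,0,0,-1]], newtons=40)

```text
clock: 38.47
eef_pos: [0.4435, 0.3527, 0.0945]
tcp_rot: [[-0.009, 1.0, 0.001], [1.0, 0.009, 0.001], [0.001, 0.001, -1.0]]
ft_force: [-3.2, -0.5, 6.7]
grip_width: 0.0121
```

>>> step_arm(deltas=[[0,0,0,0,0,5,-1],[0,0,0,0,0,10,-1],[0,0,0,0,0,15,-1],[0,0,0,0,0,20,-1],[0,0,0,0,0,25,-1],[0,0,0,0,0,30,-1],[0,0,0,0,0,35,-1],[0,0,0,0,0,40,-1],[0,0,0,0,0,45,-1],[0,0,0,0,0,45,-1]])

```text
clock: 39.3
eef_pos: [0.4438, 0.3525, 0.0944]
tcp_rot: [[0.704, 0.71, 0.001], [0.71, -0.704, 0.001], [0.001, 0.001, -1.0]]
ft_force: [-3.0, -1.0, 7.1]
grip_width: 0.0118
```

```bash
python3 -c "
from h import *
im,c,s=snap('wrist','w31.png',1.5)
plan([.4435,.352,.094],0.5);print(s['torque'])
"
```

```text
d [-0.6  0.2  0.4] w [ 0.  -0.1 45. ] | tcp [0.4438 0.3526 0.0944] yaw 45.53 q [  -3.3   22.9  -47.8  102.9   19.1   62.5 -102.3] F [-3.8 -1.   7.6] g 0.0122 t 39.35
[-0.25063879  0.66952778 -0.03735585]
```

View pics/w31.png

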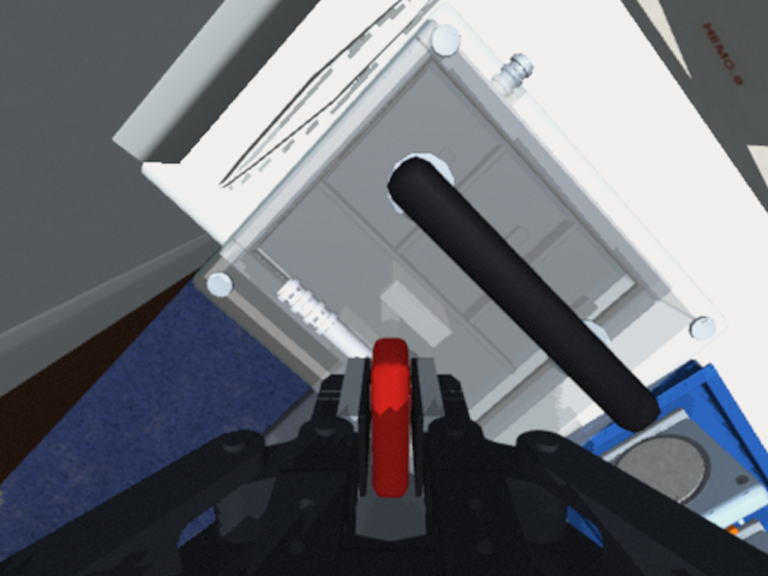

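>>> step_arm(deltas=[[0,0,0,0,0,5,-1],[0,0,0,0,0,10,-1],[0,0,0,0,0,15,-1],[0,0,0,0,0,20,-1],[0,0,0,0,0,25,-1],[0,0,0,0,0,30,-1],[0,0,0,0,0,35,-1],[0,0,0,0,0,40,-1],[0,0,0,0,0,43,-1],[0,0,0,0,0,45,-1],[0,0,0,0,0,47,-1],[0,0,0,0,0,47,-1]])

```text
clock: 40.35
eef_pos: [0.4439, 0.3523, 0.0944]
tcp_rot: [[1.0, -0.026, 0.001], [-0.026, -1.0, 0.0], [0.001, -0.0, -1.0]]
ft_force: [-2.8, -1.7, 7.5]
grip_width: 0.0122
```

```bash
python3 -c "
from h import *
im,c,s=snap('wrist','w32.png',1.5)
plan([.4435,.352,.094],0.5);print(s['torque'])
"
```

```text
d [-0.4  0.3  0.4] w [-0.  -0.1 -1.9] | tcp [0.4439 0.3523 0.0944] yaw -1.4 q [ -10.    20.5  -39.2  103.2   14.7   61.3 -145.9] F [-2.8 -2.4  7.6] g 0.0121 t 40.4
[-0.46383805  0.58638959  0.1230178 ]
```

View pics/w32.png

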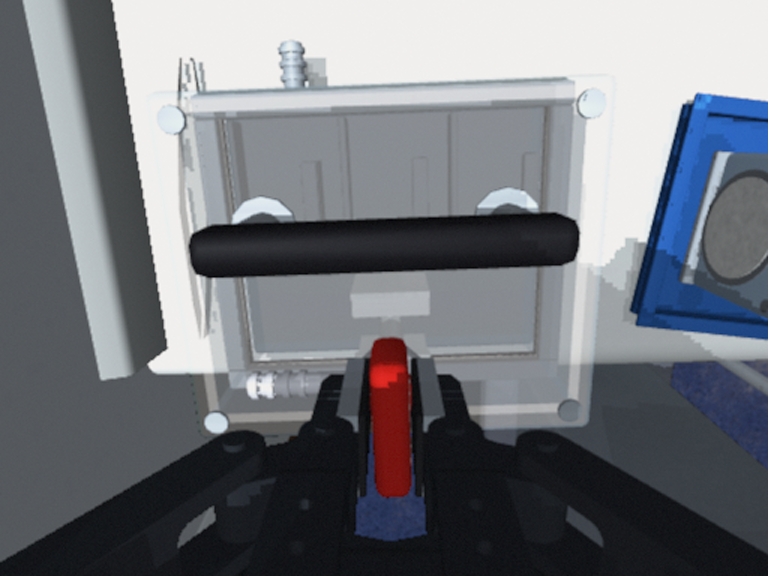

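>>> step_arm(deltas=[[0,0,0,0,0,0,-0.5],[0,0,0,0,0,-1,-0.2],[0,0,0,0,0,-1.5,0],[0,0,0,0,0,-1.5,0],[0,0,-20,0,0,-1.5,0],[10,0,-55,0,0,-1.5,0],[20,0,-90,0,0,-1.5,0],[30,0,-125,0,0,-1.5,0],[40,0,-160,0,0,-1.5,0],[45,0,-180,0,0,-1.5,0],[45,0,-180,0,0,-1.5,0]])

```text
clock: 41.32
eef_pos: [0.4911, 0.3518, 0.2783]
tcp_rot: [[1.0, -0.001, 0.006], [-0.001, -1.0, 0.004], [0.006, -0.004, -1.0]]
ft_force: [-0.6, 0.1, -0.0]
grip_width: 0.0424
```

```bash
python3 -c "
from h import *
im,c,s=snap('wrist','w33.png',1.5)
snap('side','s33.png',3.5,(150,110,340,280))
plan([.4435,.352,.094],0.5)
hsv=cv2.cvtColor(im,cv2.COLOR_BGR2HSV)
def rect(m,z):
    cs,_=cv2.findContours(m,cv2.RETR_EXTERNAL,cv2.CHAIN_APPROX_NONE); k=max(cs,key=cv2.contourArea)
    P=np.array([onz(c,p,z)[:2]*1000 for p in k[:,0]],np.float32); return cv2.minAreaRect(P)
mr=cv2.inRange(hsv,(0,130,90),(6,255,255))|cv2.inRange(hsv,(174,130,90),(180,255,255))
mk=cv2.inRange(hsv,(0,0,0),(180,255,45)); mk[230:]=0; mk[:,:150]=0; mk[:,330:]=0
print(rect(mr,.122),rect(mk,.123))
"
```

```text
d [-45.5  -0.8 179.6] w [-0.  -0.1 -0.5] | tcp [0.4888 0.351  0.2736] yaw -0.0 q [  -7.6   16.6  -40.    85.7   10.7   81.5 -138. ] F [ 0.2  0.7 -0.3] g 0.0427 t 41.42
((446.6376647949219, 351.7242126464844), (43.22752380371094, 12.189849853515625), 0.014205957762897015) ((494.4501037597656, 352.2105712890625), (88.41287231445312, 11.963650703430176), 89.99813079833984)
```

View pics/w33.png

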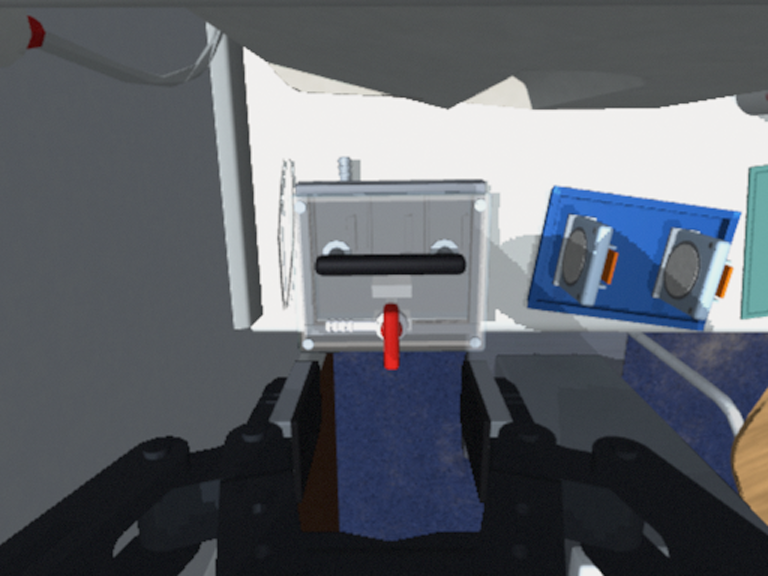

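View pics/s33.png

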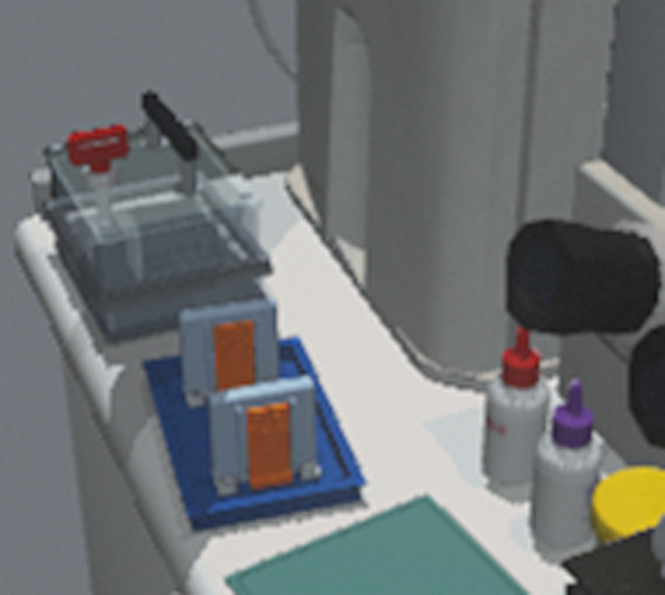

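```bash
python3 -c "
from h import *
print(bot.hand_in())"
```

```text
the job is handed in; nothing more can be done
None
```

The job is done and handed in at about 41 s on the robot's clock, within the 210 s limit. I opened the tap to its stop and stood the lid on its rim on the green mat. I then unclipped both cassettes that were there (b and c; pocket a was empty) and stood them in the blue tray. Finally I put the lid back on the box and shut the tap.

**Lid:** When pushed down, it stopped at exactly the height of its original seating. In the side view its handle and tap are where they were at the start, within about a pixel.

**Tap:** Its bar measured about 0° against the tool and square to the handle (0° is shut).

**Cassettes, tray and bystanders:** Both cassettes stand upright in the tray, and the tray did not visibly move. The bottles and cup look as they were; the last picture shows only part of the cup.

**Forces and readings:** The highest wrist force I saw was about 20 N, while seating the lid. The gripper's width reading disagreed with the stated sizes by 2–3 mm throughout (for example, about 10.5 mm on a cassette that should be 14 mm squeezed). I therefore went by the pictures and forces for the grips, and no grip slipped.

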